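Unstack the edge-bander parts onto their pads

TASK

The parts taken off the edge-banding machine are piled on the grey rubber mat. Take the pile apart one part at a time from the top, leaving the rest of it standing where it is, and set each part down gently, upright and centred, on its own pad: the orange hand knob on the small red round pad, the violet roller on the larger green round pad, the aluminium air cylinder on the blue oblong pad and the dark block on the yellow oblong pad, these two lying lengthways along their pads. Do not drop anything, and leave the oil bottle and the grease jar standing where they are.

Things in the scene. Friction and masses are not known exactly. Their poses are not given: they have to be found in the camera images.
- knob_mid (a point): Orange star-shaped hand knob on a black stem, on top of the pile: 46 mm high in all; the lower 18 mm is the stem, 32 mm across, the upper 28 mm the orange head, 40 mm across, by which it is gripped in any direction. Stem down. The point is on its axis half-way up (23 mm above its underside); z up. About 70 g.
- roller_mid (a point): Violet roller with a steel disc on its end face, standing on end under the knob and on top of the air cylinder: 60 mm diameter, 50 mm high. The point is its centre (25 mm above its underside); z is its axis, up. About 300 g.
- cylinder_mid (a point): Air cylinder: aluminium body with square blue end caps, a bar 120 mm long, 44 mm wide, 44 mm high, lying crosswise (within about 10 degrees of square) on the dark block under the roller; a 14 mm steel rod stub sticks out 12 mm at one end. The point is its centre (22 mm above its underside); x along its length, z up. About 380 g. Gripped across its 44 mm width, the fingertips come down over the dark block's top, so they must not reach below its underside.
- block_mid (a point): Dark steel-coloured block with bright strips on its sides, at the bottom of the pile on a 4 mm thick grey rubber mat 140 mm square (fixed): 120 mm long, 44 mm wide, 44 mm high. The point is its centre (22 mm above its underside); x along its length, z up. About 450 g.
- pad_red: Place of the knob: small round pad, red with a black edge, 74 mm diameter, 6 mm thick, flat, fixed. Origin at the centre of its underside; its top is 6 mm above.
- pad_green: Place of the roller: round pad, green with a black edge, 96 mm diameter, 6 mm thick, flat, fixed. Origin at the centre of its underside; its top is 6 mm above.
- pad_blue: Place of the air cylinder: oblong pad, blue with a black edge, 150 x 80 mm, 6 mm thick, flat, fixed. Origin at the centre of its underside, its top 6 mm above; x along its length (either end of the part may face either way).
- pad_yellow: Place of the dark block: oblong pad, yellow with a black edge, 150 x 80 mm, 6 mm thick, flat, fixed. Origin at the centre of its underside, its top 6 mm above; x along its length (either end of the part may face either way).
- oil_mid (a point): Amber oil bottle with a white cap, 48 mm diameter, 115 mm high, standing loose among the pads: leave it alone. The point is half-way up; z up.
- grease_mid (a point): White grease jar with a green cap, 56 mm diameter, 65 mm high, standing loose among the pads: leave it alone. The point is half-way up; z up.
Not all that is in view belongs to the job. Leave any white look-alike of the pad_blue alone.

How it is judged (in metres and radians):
On the way, in this order (a step that is already met when the one before it is completed fails the run):
1. the orange knob stands on the red pad, released, with the rest of the stack still where it was (horizontal distance between knob_mid and pad_red below 0.015 m and z of knob_mid in the frame of pad_red between 0.024 and 0.034 m and angle between knob_mid's own z axis and vertical below 0.12 rad and contact force between knob and the fingers below 0.05 N and linear speed of knob below 0.03 m/s and distance of each of roller_mid, cylinder_mid, block_mid from where it was at the start of the episode below 0.04 m), for 0.2 s.
2. the violet roller stands on the green pad, released, with the rest of the stack still where it was (horizontal distance between roller_mid and pad_green below 0.015 m and z of roller_mid in the frame of pad_green between 0.026 and 0.036 m and angle between roller_mid's own z axis and vertical below 0.12 rad and contact force between roller and the fingers below 0.05 N and linear speed of roller below 0.03 m/s and distance of each of cylinder_mid, block_mid from where it was at the start of the episode below 0.04 m), for 0.2 s.
3. the air cylinder lies along the blue pad, released, with the dark block still where it was (horizontal distance between cylinder_mid and pad_blue below 0.015 m and z of cylinder_mid in the frame of pad_blue between 0.023 and 0.033 m and angle between cylinder_mid's own z axis and vertical below 0.12 rad and contact force between cylinder and the fingers below 0.05 N and linear speed of cylinder below 0.03 m/s and angle between the x axis of cylinder_mid and the x axis of pad_blue, either way round below 0.26 rad and distance of block_mid from where it was at the start of the episode below 0.04 m), for 0.2 s.
4. the dark block lies along the yellow pad, released (horizontal distance between block_mid and pad_yellow below 0.015 m and z of block_mid in the frame of pad_yellow between 0.023 and 0.033 m and angle between block_mid's own z axis and vertical below 0.12 rad and contact force between block and the fingers below 0.05 N and linear speed of block below 0.03 m/s and angle between the x axis of block_mid and the x axis of pad_yellow, either way round below 0.26 rad), for 0.2 s.
At the end, for the whole second after the job is handed in: Knob on red pad, roller on green, cylinder on blue, block on yellow: flat on it (height within 5 mm, tilt under 7 degrees), centre within 15 mm of the pad's, cylinder and block within 15 degrees of their pad's length, all released and at rest (all of step 4 and horizontal distance between knob_mid and pad_red below 0.015 m and z of knob_mid in the frame of pad_red between 0.024 and 0.034 m and angle between each of knob_mid, roller_mid, cylinder_mid's own z axis and vertical below 0.12 rad and contact force between each of knob, roller, cylinder and the fingers below 0.05 N and linear speed of each of knob, roller, cylinder below 0.03 m/s and horizontal distance between roller_mid and pad_green below 0.015 m and z of roller_mid in the frame of pad_green between 0.026 and 0.036 m and horizontal distance between cylinder_mid and pad_blue below 0.015 m and z of cylinder_mid in the frame of pad_blue between 0.023 and 0.033 m and angle between the x axis of cylinder_mid and the x axis of pad_blue, either way round below 0.26 rad); the robot touches nothing.
It fails at once if a part is dropped: it falls freely, touching nothing, faster than 0.5 m/s ((contact force between knob and anything else below 0.02 N and linear speed of knob above 0.5 m/s) or (contact force between roller and anything else below 0.02 N and linear speed of roller above 0.5 m/s) or (contact force between cylinder and anything else below 0.02 N and linear speed of cylinder above 0.5 m/s) or (contact force between block and anything else below 0.02 N and linear speed of block above 0.5 m/s)).
It fails at once if the oil bottle is knocked over or pushed more than 30 mm (distance of oil_mid from where it was at the start of the episode above 0.03 m or angle between oil_mid's own z axis and vertical above 0.5 rad).
It fails at once if the grease jar is knocked over or pushed more than 30 mm (distance of grease_mid from where it was at the start of the episode above 0.03 m or angle between grease_mid's own z axis and vertical above 0.5 rad).
It also fails if it takes over 144 s, if anything falls off the work surface, if the arm or the gripper's body presses on something with over 40 N, if the wrist force passes 120 N, or if a joint passes its speed limit or range.

ROBOT

A 6-joint arm with a two-finger parallel gripper is mounted at the origin on the work surface. World frame = base frame: x ahead of the robot, y to its left, z up, the work surface at z = 0. Lengths are in mm, angles in rad, forces in N, time in s.
With the tool pointing down it reaches from about 275 to 750 mm from the base axis. Payload 10.2 kg.
Tool frame: the origin (TCP) lies midway between the tips of the shut fingers; the grasp point (between the pads) lies 19 mm behind it; z points along the fingers, y is the direction in which the jaws open and shut (so a half turn about z gives the same grasp; the last joint's range is limited). The gripper opens to 85 mm and grips with 20 to 120 N. Pads are 22 mm wide; open, the fingers measure 114 mm over their backs; the gripper's body (76 mm by 85 mm) begins 54 mm behind the grasp point. The pads swing forward as they close: fully open they stand 13 mm farther back than shut.
Start: joints at [0.952, 0.313, 1.498, -0, 1.331, -0.223], TCP at [202.425, 484.412, 231.294] pointing down, gripper open.
Joint ranges: [-2.94, 2.94], [-0.97, 2.17], [0.19, 2.56], [-1.23, 4.37], [0.02, 3.11], [-2.88, 2.88]. Speed limits (rad/s): [2.39, 2.39, 3.01, 3.14, 3.14, 3.14].

INTERFACE

Orientations are given as a unit quaternion [w, x, y, z].
In Python, from rig import sense, optics, ctrl gives the robot as it stands.
- The arm moves only by the tool play_rows, never from a script. Its argument "plan" is a list of rows, each a list of 7 numbers: the shift along the world's x, y, z in mm, then the turn, a rotation vector about the world's x, y, z in rad, then the opening, from -1 (shut) to 1 (fully open), so that 0 is half open. A call has 1 to 5 rows; each row shifts and turns the pose as measured when the row begins; what a row does not reach is not made up. A row lasts 1/12 s, in which the tool goes at most 41.7 mm and 7.16 degrees, less where a joint would pass 70% of its speed; a pose out of reach is approached as far as the arm can. A call is refused whole if a number of a shift passes 41.7 or a number of a turn 0.125, either way. A call with a gripper value outside its range is refused whole. The fingers move at their own pace and stop on an object; "grip_force" is the grip in N (left out, the last holds). Time passes only in rows, so rows that do not move let the fingers close. It gives the time, the measured TCP pose, the force and the opening at its end, in the units of the state.
- sense(): the state, without advancing time (a new reading comes with each control period).
- optics.capture(name): name is "scene" or "top"; returns a dict with "img" (420x560x3 uint8, blue, green, red), "fx", "fy", "cx", "cy" (pixels), "world_to_cam" (4x4, takes a point from world to camera coordinates). Camera axes: x right, y up, looking along -z (the intrinsics and any distortion apply to the point x, -y, -z); pixel columns grow to the right and rows downward; lengths in mm; the calibration is good to about 2 mm. A picture is of the moment at which its call begins. There is no depth.
- ctrl.finish_job(): hands the job in, once; it reports no verdict.
The state is a dict: "time_s": time; "joints": joint angles; "dq": joint speeds; "tau": joint torques, N m; "eef_pos": TCP position; "ee_rot": TCP orientation; "force": force on the tool from outside, world axes, zero at the start; "wrist_torque": the same for the moment, N m; "grip_width": opening from 0.0 (shut) to 1.0 (fully open).
Only numpy, scipy, OpenCV 4.12 (cv2) and the standard library are available. Lean on these libraries where they do the work, as an engineer would, in place of code of your own. Each camera call takes 0.05 s, during which the arm holds its last target. There are 200 camera calls.

## Working session

There is one attempt and no reset: what is moved stays moved. The work goes in short steps, Python scripts to look and compute and a tool call to move; the robot and the scene stay as the last step left them, time stands still between calls to the robot, and variables do not carry over. Pictures are saved under pics/ and viewed, about 12 in all and at most 16, crops included, and the job is handed in when it is done.

Besides the shell and the picture viewer there is one more tool, called after "Call:" as a command line: name --pt "numbers of a row" for each row, then --argument value for the rest. play_rows: Moves the arm, as the interface text tells. Its arguments: {"type":"object","properties":{"plan":{"type":"array"},"grip_force":{"type":"number"}},"required":["plan"]}

```bash
ls; mkdir -p pics; python3 - <<'E'
from rig import sense, optics
import cv2,numpy as np
print(sense())
for n in("scene","top"):
    c=optics.capture(n); cv2.imwrite(f"pics/{n}0.png",c["img"]); print(n,{k:v for k,v in c.items() if k!="img"})
    np.save(f"{n}.npy",c["world_to_cam"])
E
```

```text
pics
{'time_s': 0.0, 'joints': array([ 9.51611240e-01,  3.13469883e-01,  1.49845666e+00, -1.16790978e-05,
        1.33101189e+00, -2.23402469e-01]), 'dq': array([ 0.00104897, -0.00107593, -0.00048405, -0.00030846,  0.00031548,
       -0.00084274]), 'tau': array([-2.94603024e-04, -4.12276483e+01, -2.59739345e+01, -2.52772115e-04,
        4.33204608e-03,  1.50534271e-05]), 'eef_pos': array([202.25947983, 484.18528562, 230.71753833]), 'ee_rot': array([-2.69997007e-04,  1.96600825e-01,  9.80483382e-01, -6.16372295e-04]), 'force': array([ 0.02259824,  0.57821991, -1.05833283]), 'wrist_torque': array([-0.04204284,  0.03125852, -0.01921008]), 'grip_width': 1.0052232571315287}
scene {'fx': 442.65831723644715, 'fy': 442.65831723644715, 'cx': 281.42100598537866, 'cy': 203.4461481331044, 'world_to_cam': array([[ 4.38237529e-01,  8.98733561e-01,  1.50284737e-02,
        -3.42641493e+02],
       [-6.33666444e-01,  2.97041860e-01,  7.14305937e-01,
         2.37501364e+02],
       [ 6.37506633e-01, -3.22558708e-01,  6.99672190e-01,
        -1.52047547e+03],
       [ 0.00000000e+00,  0.00000000e+00,  0.00000000e+00,
         1.00000000e+00]])}
top {'fx': 532.146441053351, 'fy': 532.146441053351, 'cx': 275.9828936822578, 'cy': 214.41040863133233, 'world_to_cam': array([[-1.86431895e-02, -9.99714350e-01,  1.49549396e-02,
         7.10804085e+01],
       [ 9.96116887e-01, -1.72847152e-02,  8.63271984e-02,
        -5.51534191e+02],
       [-8.60440472e-02,  1.65062822e-02,  9.96154589e-01,
        -1.67494274e+03],
       [ 0.00000000e+00,  0.00000000e+00,  0.00000000e+00,
         1.00000000e+00]])}
```

```bash
python3 - <<'E'
import cv2
for n in("scene","top"):
    cv2.imwrite(f"pics/{n}0b.png",cv2.resize(cv2.imread(f"pics/{n}0.png"),(800,600),interpolation=cv2.INTER_CUBIC))
E
```

```text
(no output)
```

View pics/scene0b.png

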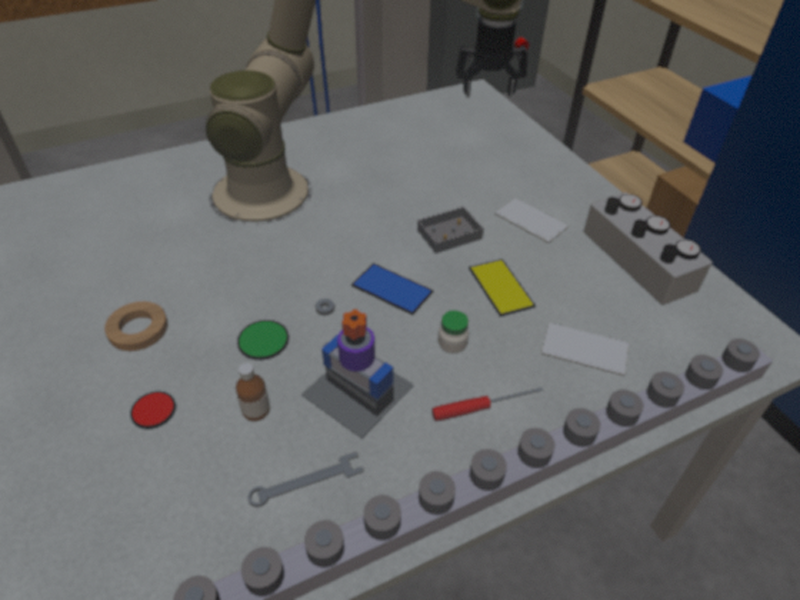

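View pics/top0b.png

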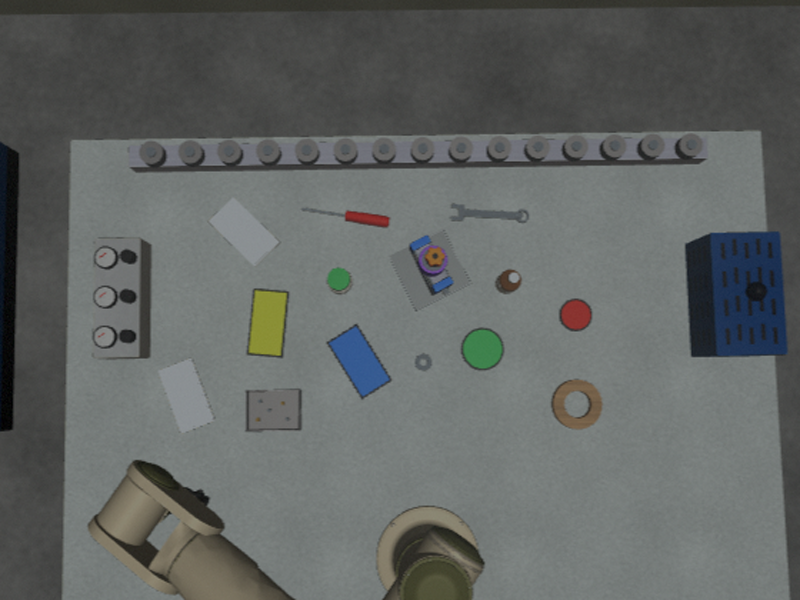

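```bash
cat > h.py <<'E'
import cv2,numpy as np
from rig import sense,optics
def grab(n):
    c=optics.capture(n);M=c["world_to_cam"];c["R"],c["t"]=M[:3,:3],M[:3,3];return c
def proj(c,P):
    q=c["R"]@np.asarray(P,float)+c["t"];return np.array([c["cx"]+c["fx"]*q[0]/-q[2],c["cy"]-c["fy"]*q[1]/-q[2]])
def ray(c,u):
    d=np.array([(u[0]-c["cx"])/c["fx"],-(u[1]-c["cy"])/c["fy"],-1]);d=c["R"].T@d
    return -c["R"].T@c["t"],d/np.linalg.norm(d)
def onz(c,u,z):
    o,d=ray(c,u);return o+d*(z-o[2])/d[2]
def tri(c1,u1,c2,u2):
    A=np.zeros((3,3));b=np.zeros(3);L=[]
    for c,u in((c1,u1),(c2,u2)):
        o,d=ray(c,u);P=np.eye(3)-np.outer(d,d);A+=P;b+=P@o;L.append((o,d,P))
    X=np.linalg.solve(A,b);return X,np.linalg.norm(L[0][2]@(X-L[0][0]))*2
def blobs(im,lo,hi,amin=20):
    h=cv2.cvtColor(im,cv2.COLOR_BGR2HSV);m=cv2.inRange(h,lo,hi)
    n,l,s,c=cv2.connectedComponentsWithStats(m)
    return [(s[i,4],c[i],cv2.minAreaRect(np.argwhere(l==i)[:,::-1].astype(np.float32)),np.argwhere(l==i)[:,::-1]) for i in range(1,n) if s[i,4]>=amin]
COL=dict(red=((0,140,90),(5,255,255)),orange=((6,150,120),(15,255,255)),yellow=((24,150,90),(34,255,255)),green=((50,120,50),(80,255,255)),blue=((100,140,80),(118,255,255)),violet=((122,90,50),(145,255,255)))
E
python3 - <<'E'
from h import *
for n in("scene","top"):
    c=grab(n);print(n)
    for k,v in COL.items():
        for a,p,r,_ in blobs(c["img"],*v):
            print(k,a,p.round(1),np.round(r[1],1),round(r[2]),onz(c,p,6).round())
T=cv2.imread("pics/top0.png")[150:230,260:350];S=cv2.imread("pics/scene0.png")[210:310,205:300]
cv2.imwrite("pics/z1.png",np.hstack([cv2.resize(T,(400,400),interpolation=cv2.INTER_CUBIC),cv2.resize(S,(400,400),interpolation=cv2.INTER_CUBIC)]))
E
```

```text
scene
red 27 [364.  28.] [4.2 5.7] 45 [-472. 1060.    6.]
red 484 [106.4 286. ] [20.9 29.4] 72 [ 532. -347.    6.]
red 268 [322.1 284.9] [ 7.8 39.4] 77 [752. 124.   6.]
orange 110 [247.8 223.4] [11.2 15.4] 67 [487.  41.   6.]
yellow 817 [350.8 200.5] [43.8 21.9] 56 [531. 347.   6.]
green 182 [318.  224.4] [13. 16.] 90 [573. 214.   6.]
green 628 [183.6 237. ] [24. 32.] 90 [ 460. -133.    6.]
blue 385 [511.   63.6] [19.3 33.5] 75 [ 100. 1438.    6.]
blue 826 [274.5 201.3] [49.2 18.6] 25 [439. 145.   6.]
blue 57 [231.  242.1] [ 4.7 12.7] 50 [531. -26.   6.]
blue 106 [266.3 261.7] [ 6.4 16.3] 45 [630.  31.   6.]
violet 399 [249.  247.7] [28.  25.4] 84 [569.  10.   6.]
top
red 188 [256.7 152.5] [29.7  6.5] 9 [758. 120.   6.]
red 312 [402.7 220. ] [19. 19.] 90 [ 529. -348.    6.]
yellow 927 [187.  225.7] [21.4 43.5] 6 [523. 347.   6.]
green 172 [236.7 194.9] [14. 14.] 0 [620. 187.   6.]
green 552 [337.4 243.9] [26. 25.] 90 [ 456. -135.    6.]
blue 2745 [522.8 206. ] [86.7 48.1] 87 [ 568. -742.    6.]
blue 66 [293.4 169.8] [ 4.5 13.4] 63 [699.   1.   6.]
blue 72 [309.2 198.7] [ 5.3 13.4] 60 [603. -48.   6.]
blue 982 [251.  252.5] [44.3 22.3] 58 [433. 143.   6.]
violet 94 [301.  183.6] [19. 19.] 90 [653. -22.   6.]
```

View pics/z1.png

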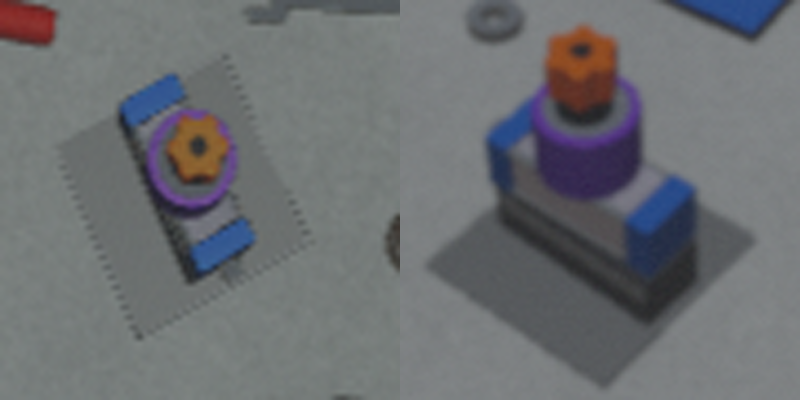

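```bash
python3 - <<'E'
from h import *
S,T=grab("scene"),grab("top")
for n,c in(("S",S),("T",T)):print(n,(-c["R"].T@c["t"]).round())
pads={}
for k,i,j in(("red",0,0),("green",0,0),("blue",0,0),("yellow",0,0)):
    big=lambda c:max([b for b in blobs(c["img"],*COL[k]) if 200<b[1][0]<420 or b[1][0]<420 and k!="blue"],key=lambda b:b[0])
    s,t=big(S),big(T)
    X,e=tri(S,s[1],T,t[1]);print(k,X.round(1),"gap",round(e,1))
    if k in("blue","yellow"):
        for c,b in((S,s),(T,t)):
            P=np.array([onz(c,p,6)[:2] for p in b[3]]);r=cv2.minAreaRect(P.astype(np.float32));
            w,V=np.linalg.eigh(np.cov(P.T));print("  rect",np.round(r,1) if 0 else r,"dir",np.degrees(np.arctan2(V[1,1],V[0,1])).round(1), "mean",P.mean(0).round(1),"L",np.sqrt(12*w).round(1))
    else:
        for c,b in((S,s),(T,t)):
            P=np.array([onz(c,p,6)[:2] for p in b[3]]);print("  mean",P.mean(0).round(1),"D",(4*np.sqrt(np.linalg.eigvalsh(np.cov(P.T)))).round(1))
# end caps: manual: caps top-face centres (crop px /scale)
f=lambda x,y:np.array([260+x/400*90,150+y/5.]); g=lambda x,y:np.array([205+(x-400)/400*95,210+y/4.])
for nm,a,b in(("knob top hole",g(581,50),f(198,147)),
  ("capA near-L corner top",g(489,140),f(122,103)),("capB outer corner",g(672,178),f(255,238)),("capB outer corner2",g(640,216),f(0,0)),
  ("mat right",g(755,238),f(312,240)),("mat left",g(427,264),f(60,148)),("mat bottom",g(605,386),f(225,56))):
    X,e=tri(S,a,T,b);print(nm,X.round(1),round(e,1))
E
```

```text
S [1270. -253.  899.]
T [ 407.   89. 1715.]
red [ 529.4 -348.4    2.4] gap 2.0
  mean [ 532.5 -347. ] D [65.6 66.9]
  mean [ 529.  -348.5] D [64.5 65.4]
green [ 456.3 -134.1    2.5] gap 2.6
  mean [ 459.7 -133.2] D [86.7 86.8]
  mean [ 455.9 -134.9] D [84.5 86.2]
blue [433.8 145.    0.8] gap 4.1
  rect ((437.60546875, 144.17660522460938), (141.18617248535156, 71.18159484863281), 30.85516929626465) dir -148.6 mean [438.9 144.5] L [ 70.7 140.8]
  rect ((433.2251281738281, 142.67225646972656), (141.37139892578125, 71.438232421875), 31.23219871520996) dir -148.9 mean [433. 143.] L [ 71.1 141.4]
yellow [524.5 350.1  -0.8] gap 3.9
  rect ((527.3777465820312, 348.1219177246094), (71.54000091552734, 140.12046813964844), 84.15158081054688) dir 174.2 mean [530.  347.6] L [ 71.7 139.9]
  rect ((523.2670288085938, 347.64703369140625), (68.90196990966797, 139.69203186035156), 83.96464538574219) dir 174.1 mean [523.1 347.4] L [ 68.7 139.4]
knob top hole [640.4 -18.9 184.4] 4.8
capA near-L corner top [659.5 -23.3 141.3] 103.2
capB outer corner [625.3 -18.9  60.1] 112.0
capB outer corner2 [723.4  47.6 112.2] 126.3
mat right [651.2 -25.7  50.3] 198.3
mat left [646.2 -22.9  29.5] 183.5
mat bottom [729.5 -51.9  -3.4] 8.8
```

```bash
python3 - <<'E'
from h import *
S,T=grab("scene"),grab("top")
f=lambda x,y:np.array([260+x/400*90,150+y/5.]); g=lambda x,y:np.array([205+(x-400)/400*95,210+y/4.])
for p in((122,103),(178,75),(255,238),(195,272)):print("T z92",onz(T,f(*p),92).round(1))
for p in((489,140),(535,100),(690,190),(632,222),(677,177)):print("S z92",onz(S,g(*p),92).round(1))
for p in((650,322),(497,212),(695,282)):print("S block bottom z4",onz(S,g(*p),4).round(1))
for p in((60,148),(225,56),(312,240),(138,340)):print("T mat z4",onz(T,f(*p),4).round(1))
for p in((755,238),(427,264),(605,386)):print("S mat z4",onz(S,g(*p),4).round(1))
for c,b in((S,"S"),(T,"T")):
    print(b,"knob",[onz(c,x[1],z).round(1) for x in blobs(c["img"],*COL["orange"]) for z in(174,188)])
    for x in blobs(c["img"],*COL["violet"]):
        print(b,"roller", x[2],x[1], onz(c,x[2][0],142).round(1),onz(c,x[2][0],117).round(1))
print("knob T hull")
m=[b for b in blobs(T["img"],(5,100,90),(18,255,255),5)]
for x in m:print(x[0],x[1],onz(T,x[1],184).round(1))
for x in blobs(S["img"],*COL["green"]):print("S",x[0],x[1],x[2],onz(S,x[1],60).round())
for x in blobs(T["img"],*COL["green"]):print("T",x[0],x[1],onz(T,x[1],65).round())
# oil cap
print("oil T cap",onz(T,(514*.7,275*.7),115).round(),"S cap",onz(S,(246*.7,372*.7),115).round())
E
```

```text
T z92 [681.8  24.4  92. ]
T z92 [698.7 -14.9  92. ]
T z92 [596.4 -65.9  92. ]
T z92 [576.1 -23.9  92. ]
S z92 [605.3 -61.4  92. ]
S z92 [587.  -26.2  92. ]
S z92 [687.8  24.9  92. ]
S z92 [695.3 -13.4  92. ]
S z92 [676.   22.5  92. ]
S block bottom z4 [705.8  -8.6   4. ]
S block bottom z4 [590.7 -57.5   4. ]
S block bottom z4 [690.4  27.1   4. ]
T mat z4 [667.9  66.8   4. ]
T mat z4 [726.5 -55.3   4. ]
T mat z4 [ 604.7 -115.9    4. ]
T mat z4 [541.9  12.4   4. ]
S mat z4 [675.5  73.8   4. ]
S mat z4 [ 610.9 -109.1    4. ]
S mat z4 [735.6 -49.5   4. ]
S knob [array([634.6, -15. , 174. ]), array([646.9, -19.6, 188. ])]
S roller ((249.4268341064453, 244.84146118164062), (28.049612045288086, 25.399253845214844), 83.6598129272461) [249.03562341 247.64885496] [668.2 -26.3 142. ] [648.3 -18.8 117. ]
T knob []
T roller ((302.2500305175781, 182.25001525878906), (19.091880798339844, 18.384775161743164), 45.0) [301.08421053 183.54736842] [637.5 -17.1 142. ] [641.1 -18.8 117. ]
knob T hull
110 [304.10909091 179.14545455] [640.3 -19.9 184. ]
S 181 [317.87292818 224.33149171] ((318.0, 224.5), (13.0, 16.0), 90.0) [615. 186.  60.]
S 629 [183.58505564 236.94435612] ((184.0, 237.0), (24.0, 32.0), 90.0) [ 509. -141.   60.]
T 170 [236.64705882 194.9       ] [612. 183.  65.]
T 549 [337.44990893 243.83242259] [ 454. -127.   65.]
oil T cap [ 607. -193.  115.] S cap [ 615. -191.  115.]
```

Call:
play_rows --pt "25 -29 0 0 0 0.12 1" --pt "25 -29 0 0 0 0.12 1" --pt "25 -29 0 0 0 0.12 1" --pt "25 -29 0 0 0 0.12 1" --pt "25 -29 0 0 0 0.12 1"

```text
time_s: 0.82
eef_pos: [315.6, 351.8, 230.9]
ee_rot: [-0.0, -0.084, 0.996, 0.0]
force: [1.1, 0.5, 0.6]
grip_width: 0.996
```

Call:
play_rows --pt "25 -29 0 0 0 0.12 1" --pt "25 -29 0 0 0 0.12 1" --pt "25 -29 0 0 0 0 1" --pt "25 -29 0 0 0 0 1" --pt "25 -29 0 0 0 0 1"

```text
time_s: 1.23
eef_pos: [438.1, 207.8, 231.8]
ee_rot: [0.0, -0.195, 0.981, 0.001]
force: [0.2, 0.8, 0.2]
grip_width: 1.002
```

Call:
play_rows --pt "25 -28 0 0 0 0.03 1" --pt "25 -28 0 0 0 0.02 1" --pt "25 -28 0 0 0 0 1" --pt "25 -28 0 0 0 0 1" --pt "25 -28 0 0 0 0 1"

```text
time_s: 1.65
eef_pos: [567.9, 58.8, 232.3]
ee_rot: [0.001, -0.221, 0.975, 0.001]
force: [0.0, 0.5, -0.1]
grip_width: 1.004
```

Call:
play_rows --pt "25 -28 0 0 0 0 1" --pt "25 -28 0 0 0 0 1" --pt "15 -20 0 0 0 0 1" --pt "7 -7 0 0 0 0 1" --pt "0 0 0 0 0 0 1"

```text
time_s: 2.07
eef_pos: [645.6, -36.0, 229.8]
ee_rot: [0.0, -0.217, 0.976, 0.0]
force: [-0.3, -0.2, -0.8]
grip_width: 1.002
```

```bash
python3 - <<'E'
from h import *
S,T=grab("scene"),grab("top")
s=sense();print(s["eef_pos"],s["ee_rot"])
a=cv2.resize(T["img"][140:230,250:350],(400,360),interpolation=cv2.INTER_CUBIC);b=cv2.resize(S["img"][170:305,180:330],(400,360),interpolation=cv2.INTER_CUBIC)
cv2.imwrite("pics/a1.png",np.hstack([a,b]))
print(proj(S,s["eef_pos"]),proj(T,s["eef_pos"]))
E
```

```text
[644.4763349  -34.02234866 230.20275957] [ 2.79229019e-04 -2.17805033e-01  9.75992018e-01  6.86321993e-04]
[240.19214147 211.26109518] [310.18756042 175.10988041]
```

View pics/a1.png

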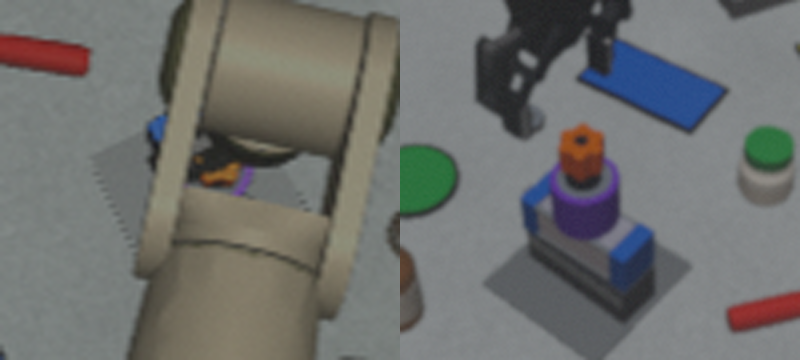

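Call:
play_rows --pt "-4.5 14.5 0 0 0 0.01 1" --pt "0 0 -20 0 0 0 1" --pt "0 0 -20 0 0 0 1" --pt "0 0 0 0 0 0 1"

```text
time_s: 2.5
eef_pos: [637.2, -11.9, 191.5]
ee_rot: [0.002, -0.226, 0.974, 0.001]
force: [-0.1, 0.3, -0.6]
grip_width: 1.003
```

Call:
play_rows --pt "0 0 0 0 0 0 1" --pt "2 -6 -15 0 0 0 1" --pt "0 0 -15 0 0 0 1" --pt "0 0 -5 0 0 0 1" --pt "0 0 0 0 0 0 1"

```text
time_s: 2.92
eef_pos: [638.7, -11.9, 162.5]
ee_rot: [0.005, -0.229, 0.973, -0.0]
force: [0.1, 0.5, -0.5]
grip_width: 0.999
```

```bash
python3 - <<'E'
from h import *
S=grab("scene")
s=sense();print(s["eef_pos"],s["ee_rot"],s["force"])
b=cv2.resize(S["img"][170:290,180:340],(800,600),interpolation=cv2.INTER_CUBIC)
cv2.imwrite("pics/a2.png",b)
print(proj(S,s["eef_pos"]))
E
```

```text
[638.90853087 -11.8581449  163.14300096] [ 5.50189662e-03 -2.29528825e-01  9.73286116e-01 -6.19948303e-04] [0.05773613 0.44253035 0.09691517]
[249.90577891 227.61716494]
```

View pics/a2.png

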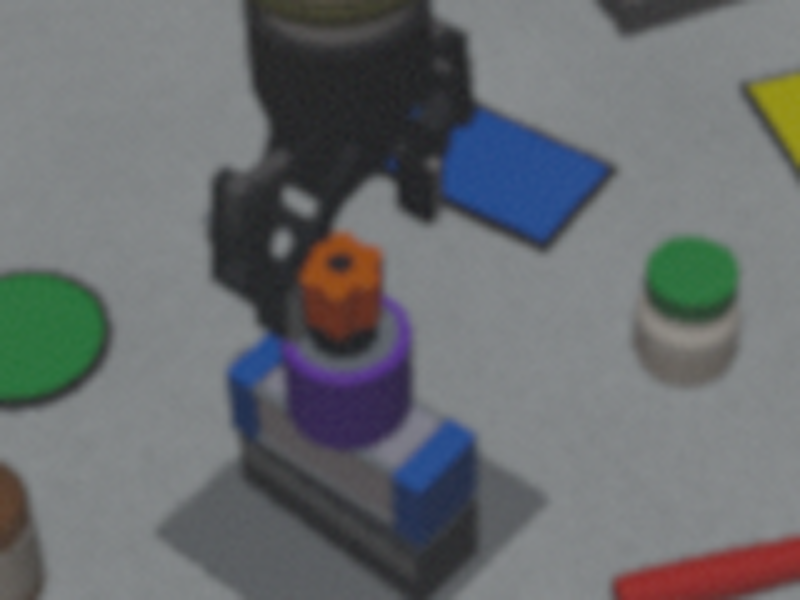

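Call:
play_rows --pt "1 -7 0 0 0 0 1" --pt "0 0 0 0 0 0 1" --pt "0 0 0 0 0 0 1"

```text
time_s: 3.22
eef_pos: [640.8, -19.1, 166.5]
ee_rot: [0.007, -0.23, 0.973, -0.002]
force: [-0.5, 0.2, 0.7]
grip_width: 0.996
```

```bash
cat > d.py <<'E'
import sys,numpy as np
from scipy.spatial.transform import Rotation as R
from rig import sense
# usage: d.py x y z jawdeg -> delta pos, rotvec
def delta(x,y,z,j):
    s=sense();q=s["ee_rot"];c=R.from_quat([q[1],q[2],q[3],q[0]])
    Y=np.array([np.cos(np.radians(j)),np.sin(np.radians(j)),0]);Z=np.array([0,0,-1.]);X=np.cross(Y,Z)
    t=R.from_matrix(np.c_[X,Y,Z])
    print("at",s["eef_pos"].round(1),"dp",(np.array([x,y,z])-s["eef_pos"]).round(1),"dr",(t*c.inv()).as_rotvec().round(3),"F",s["force"].round(1),"g",round(s["grip_width"],3),"t",round(s["time_s"],2))
if __name__=="__main__":delta(*map(float,sys.argv[1:]))
E
python3 d.py 640 -19.5 152 115.6
```

```text
at [640.8 -19.1 166.5] dp [ -0.8  -0.4 -14.5] dr [-0.     0.015 -0.017] F [-0.5  0.2  0.7] g 0.996 t 3.22
```

Call:
play_rows --pt "-1 0 -8 0 0.015 -0.017 1" --pt "0 0 -6 0 0 0 1" --pt "0 0 0 0 0 0 1"

```text
time_s: 3.47
eef_pos: [640.1, -19.5, 152.6]
ee_rot: [0.0, -0.22, 0.975, -0.0]
force: [-0.6, -0.2, 0.3]
grip_width: 0.996
```

```bash
python3 d.py 640 -19.5 152 115.6
```

```text
at [640.1 -19.5 152.6] dp [-0.1 -0.  -0.6] dr [0.    0.001 0.002] F [-0.6 -0.2  0.3] g 0.996 t 3.47
```

Precise. Close.

Call:
play_rows --pt "0 0 0 0 0 0 0.3" --pt "0 0 0 0 0 0 0.1" --pt "0 0 0 0 0 0 -0.2" --pt "0 0 0 0 0 0 -0.6" --pt "0 0 0 0 0 0 -1" --grip_force 25

```text
time_s: 3.88
eef_pos: [640.0, -19.4, 152.0]
ee_rot: [-0.0, -0.221, 0.975, 0.0]
force: [-0.5, 0.0, -0.9]
grip_width: 0.459
```

Call:
play_rows --pt "0 0 0 0 0 0 -1" --pt "0 0 0 0 0 0 -1" --pt "0 0 0 0 0 0 -1" --pt "0 0 0 0 0 0 -1"

```text
time_s: 4.22
eef_pos: [639.9, -19.3, 151.9]
ee_rot: [-0.0, -0.221, 0.975, 0.0]
force: [1.1, 0.5, -0.7]
grip_width: 0.46
```

```bash
python3 d.py 640 -19.5 152 115.6
```

```text
at [639.9 -19.3 151.9] dp [ 0.1 -0.2  0.1] dr [-0.    -0.001  0.002] F [ 1.1  0.5 -0.7] g 0.46 t 4.22
```

Call:
play_rows --pt "0 0 8 0 0 0 -1" --pt "0 0 12 0 0 0 -1" --pt "0 0 15 0 0 0 -1" --pt "0 0 12 0 0 0 -1" --pt "0 0 5 0 0 0 -1"

```text
time_s: 4.63
eef_pos: [639.0, -19.1, 206.3]
ee_rot: [-0.002, -0.221, 0.975, 0.001]
force: [0.0, 0.1, -0.4]
grip_width: 0.458
```

Call:
play_rows --pt "-4 -12 0 0 0 0 -1" --pt "-8 -24 0 0 0 0 -1" --pt "-8 -24 0 0 0 0 -1" --pt "-8 -24 0 0 0 0 -1" --pt "-8 -24 0 0 0 0 -1"

```text
time_s: 5.05
eef_pos: [601.2, -129.0, 206.9]
ee_rot: [-0.001, -0.224, 0.975, 0.001]
force: [0.6, -0.3, -1.0]
grip_width: 0.464
```

Call:
play_rows --pt "-8 -24 0 0 0 0 -1" --pt "-8 -24 0 0 0 0 -1" --pt "-8 -24 0 0 0 0 -1" --pt "-8 -24 0 0 0 0 -1" --pt "-8 -24 0 0 0 0 -1"

```text
time_s: 5.47
eef_pos: [555.0, -258.1, 204.4]
ee_rot: [-0.003, -0.223, 0.975, 0.002]
force: [1.0, -1.4, -0.7]
grip_width: 0.459
```

```bash
python3 d.py 530.7 -347.8 60 115.6
```

```text
at [ 555.  -258.1  204.4] dp [ -24.3  -89.7 -144.4] dr [-0.002 -0.006 -0.004] F [ 1.  -1.4 -0.7] g 0.459 t 5.47
```

Call:
play_rows --pt "-7 -24 0 0 0 0 -1" --pt "-7 -24 0 0 0 0 -1" --pt "-5 -18 0 0 0 0 -1" --pt "-2 -6 0 0 0 0 -1" --pt "0 0 0 0 0 0 -1"

```text
time_s: 5.88
eef_pos: [526.5, -340.6, 201.5]
ee_rot: [-0.004, -0.22, 0.976, 0.003]
force: [-0.5, -0.2, 0.1]
grip_width: 0.46
```

Call:
play_rows --pt "0 0 -15 0 0 0 -1" --pt "0 0 -25 0 0 0 -1" --pt "0 0 -25 0 0 0 -1" --pt "0 0 -15 0 0 0 -1" --pt "0 0 0 0 0 0 -1"

```text
time_s: 6.3
eef_pos: [526.4, -337.3, 119.0]
ee_rot: [-0.004, -0.22, 0.975, 0.002]
force: [0.2, 0.7, -0.8]
grip_width: 0.461
```

```bash
python3 d.py 530.7 -347.8 17 115.6
```

```text
at [ 526.4 -337.3  119. ] dp [   4.3  -10.5 -102. ] dr [-0.003 -0.008  0.002] F [ 0.2  0.7 -0.8] g 0.461 t 6.3
```

Call:
play_rows --pt "4 -10.5 -10 -0.003 -0.008 0 -1" --pt "0 0 -20 0 0 0 -1" --pt "0 0 -20 0 0 0 -1" --pt "0 0 -10 0 0 0 -1" --pt "0 0 0 0 0 0 -1"

```text
time_s: 6.72
eef_pos: [532.8, -344.9, 60.8]
ee_rot: [0.001, -0.223, 0.975, -0.001]
force: [0.2, -0.2, -0.3]
grip_width: 0.459
```

```bash
python3 d.py 530.7 -347.8 17 115.6; python3 - <<'E'
from h import *
S,T=grab("scene"),grab("top")
a=cv2.resize(T["img"][180:270,350:450],(400,360),interpolation=cv2.INTER_CUBIC);b=cv2.resize(S["img"][225:315,70:170],(400,360),interpolation=cv2.INTER_CUBIC)
cv2.imwrite("pics/a3.png",np.hstack([a,b]))
for c in(S,T):
    for x in blobs(c["img"],(6,150,100),(15,255,255)):print(x[0],x[1],onz(c,x[1],75).round(1),onz(c,x[1],70).round(1))
E
```

```text
at [ 532.8 -344.9   60.8] dp [ -2.1  -2.9 -43.8] dr [ 0.002  0.003 -0.002] F [ 0.2 -0.2 -0.3] g 0.459 t 6.72
167 [ 98.93413174 264.47305389] [ 521.  -344.2   75. ] [ 516.5 -344.7   70. ]
```

View pics/a3.png

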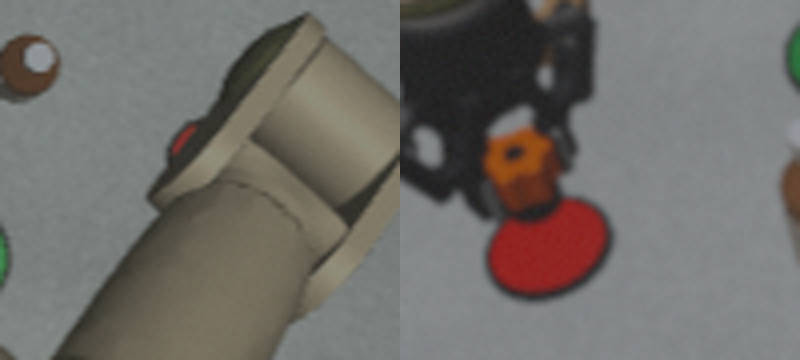

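Call:
play_rows --pt "-2 -3 -12 0 0 0 -1" --pt "0 0 -14 0 0 0 -1" --pt "0 0 -8 0 0 0 -1" --pt "0 0 -4 0 0 0 -1" --pt "0 0 0 0 0 0 -1"

```text
time_s: 7.23
eef_pos: [533.0, -350.6, 27.3]
ee_rot: [0.004, -0.223, 0.975, -0.006]
force: [0.0, -0.0, -0.1]
grip_width: 0.459
```

```bash
python3 d.py 530.7 -347.8 17 115.6
```

```text
at [ 533.  -350.6   27.3] dp [ -2.3   2.8 -10.3] dr [ 0.01   0.011 -0.003] F [ 0.  -0.  -0.1] g 0.459 t 7.23
```

Call:
play_rows --pt "-2.3 2.8 -5 0.01 0.011 0 -1" --pt "0 0 -2.5 0 0 0 -1" --pt "0 0 0 0 0 0 -1"

```text
time_s: 7.48
eef_pos: [530.9, -348.0, 20.2]
ee_rot: [0.0, -0.223, 0.975, -0.0]
force: [0.2, -0.4, -0.9]
grip_width: 0.463
```

```bash
python3 d.py 530.7 -347.8 16 115.6
```

```text
at [ 530.9 -348.    20.2] dp [-0.2  0.2 -4.2] dr [-0.     0.    -0.003] F [ 0.2 -0.4 -0.9] g 0.463 t 7.48
```

Call:
play_rows --pt "0 0 -2 0 0 0 -1" --pt "0 0 -1.5 0 0 0 -1" --pt "0 0 -1 0 0 0 -1" --pt "0 0 0 0 0 0 -1"

```text
time_s: 7.82
eef_pos: [531.2, -348.3, 16.0]
ee_rot: [0.001, -0.223, 0.975, -0.001]
force: [1.0, 0.0, -0.0]
grip_width: 0.459
```

```bash
python3 d.py 530.7 -347.8 16 115.6
```

```text
at [ 531.2 -348.3   16. ] dp [-0.5  0.5 -0. ] dr [ 0.001  0.001 -0.003] F [ 1.  0. -0.] g 0.459 t 7.82
```

Call:
play_rows --pt "0 0 -1.5 0 0 0 -1" --pt "0 0 0 0 0 0 -1"

```text
time_s: 7.98
eef_pos: [531.6, -348.5, 16.4]
ee_rot: [0.001, -0.223, 0.975, -0.001]
force: [-1.0, -0.9, 0.1]
grip_width: 0.461
```

Call:
play_rows --pt "0 0 -1.5 0 0 0 -1" --pt "0 0 0 0 0 0 -1"

```text
time_s: 8.15
eef_pos: [532.1, -348.9, 16.1]
ee_rot: [0.001, -0.223, 0.975, -0.002]
force: [0.2, 0.6, -1.5]
grip_width: 0.463
```

Call:
play_rows --pt "-1 0 -2.5 0 0 0 -1" --pt "0 0 0 0 0 0 -1"

```text
time_s: 8.32
eef_pos: [532.7, -349.4, 16.2]
ee_rot: [0.003, -0.223, 0.975, -0.003]
force: [1.1, 0.1, -0.7]
grip_width: 0.463
```

Call:
play_rows --pt "0 0 0 0 0 0 0.0" --pt "0 0 0 0 0 0 0.15" --pt "0 0 0 0 0 0 0.4" --pt "0 0 0 0 0 0 0.8" --pt "0 0 0 0 0 0 1"

```text
time_s: 8.73
eef_pos: [532.5, -349.4, 15.4]
ee_rot: [0.003, -0.223, 0.975, -0.003]
force: [0.4, -0.3, -0.4]
grip_width: 0.956
```

```bash
python3 d.py 530.7 -347.8 16 115.6; python3 - <<'E'
from h import *
S=grab("scene")
for c in(S,):
    for x in blobs(c["img"],(6,150,100),(15,255,255)):print(x[0],x[1],onz(c,x[1],38).round(1),onz(c,x[1],42).round(1))
E
```

```text
at [ 532.5 -349.4   15.4] dp [-1.8  1.6  0.6] dr [ 0.005  0.008 -0.003] F [ 0.4 -0.3 -0.4] g 0.956 t 8.73
164 [101.62195122 277.79878049] [ 530.3 -349.4   38. ] [ 533.8 -349.    42. ]
```

Call:
play_rows --pt "0 0 10 0.005 0.008 0 1" --pt "0 0 25 0 0 0 1" --pt "0 0 35 0 0 0 1" --pt "0 0 35 0 0 0 1" --pt "0 0 20 0 0 0 1"

```text
time_s: 9.2
eef_pos: [529.1, -346.5, 137.9]
ee_rot: [-0.004, -0.223, 0.975, 0.006]
force: [0.4, -0.6, 0.7]
grip_width: 0.999
```

Call:
play_rows --pt "0 0 30 0 0 0 1" --pt "0 0 30 0 0 0 1" --pt "0 0 0 0 0 0 1"

```text
time_s: 9.45
eef_pos: [529.6, -347.0, 205.4]
ee_rot: [-0.003, -0.223, 0.975, 0.003]
force: [0.2, -1.0, 0.9]
grip_width: 0.996
```

```bash
python3 d.py 640 -19.5 200 115.6; python3 - <<'E'
from h import *
S,T=grab("scene"),grab("top")
a=cv2.resize(T["img"][150:230,260:350],(360,360),interpolation=cv2.INTER_CUBIC);b=cv2.resize(S["img"][210:310,70:292],(440,360),interpolation=cv2.INTER_CUBIC)
cv2.imwrite("pics/a4.png",np.hstack([a,b]))
for c in(S,T):
    for x in blobs(c["img"],*COL["violet"]):print(x[0],x[1],x[2],onz(c,x[2][0],142).round(1))
E
```

```text
at [ 529.6 -347.   205.4] dp [110.4 327.5  -5.4] dr [-0.005 -0.007 -0.003] F [ 0.2 -1.   0.9] g 0.996 t 9.45
413 [248.92009685 246.79418886] ((248.5, 243.5), (31.0, 25.0), 90.0) [663.7 -26.6 142. ]
113 [302.24778761 182.07964602] ((302.5, 181.5), (19.0, 19.0), 90.0) [639.7 -17.9 142. ]
```

View pics/a4.png

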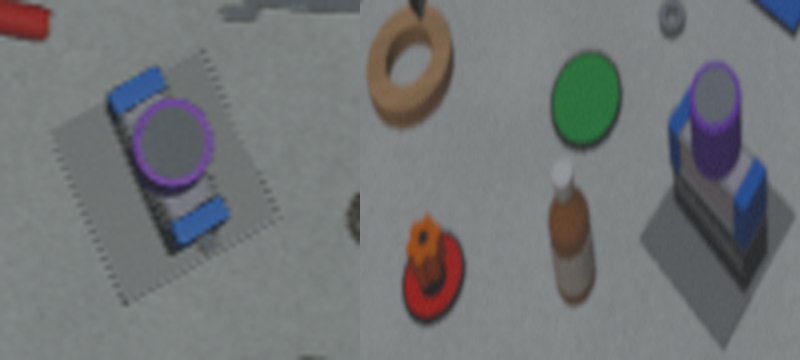

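Call:
play_rows --pt "5 15 0 0 0 0 1" --pt "10 30 0 0 0 0 1" --pt "10 30 0 0 0 0 1" --pt "10 30 0 0 0 0 1" --pt "10 30 0 0 0 0 1"

```text
time_s: 9.97
eef_pos: [570.7, -207.4, 191.1]
ee_rot: [-0.009, -0.218, 0.976, 0.011]
force: [0.1, 0.5, -0.1]
grip_width: 1.0
```

Call:
play_rows --pt "10 30 0 0 0 0 1" --pt "10 30 0 0 0 0 1" --pt "10 30 0 0 0 0 1" --pt "10 30 0 0 0 0 1" --pt "7 21 0 0 0 0 1"

```text
time_s: 10.38
eef_pos: [616.1, -51.7, 182.2]
ee_rot: [-0.015, -0.219, 0.975, 0.016]
force: [0.4, 0.0, -0.5]
grip_width: 1.004
```

```bash
python3 d.py 640.5 -18.5 90 115.6
```

```text
at [616.1 -51.7 182.2] dp [ 24.4  33.2 -92.2] dr [-0.025 -0.037  0.004] F [ 0.4  0.  -0.5] g 1.004 t 10.38
```

Call:
play_rows --pt "14 20 6 -0.025 -0.037 0 1" --pt "5 7 0 0 0 0 1" --pt "0 0 0 0 0 0 1" --pt "0 0 0 0 0 0 1"

```text
time_s: 10.72
eef_pos: [633.7, -14.9, 181.5]
ee_rot: [-0.005, -0.223, 0.975, 0.003]
force: [-0.3, -1.2, -0.2]
grip_width: 0.997
```

```bash
python3 d.py 640.5 -18.5 90 115.6
```

```text
at [633.7 -14.9 181.5] dp [  6.8  -3.6 -91.5] dr [-0.003 -0.01  -0.004] F [-0.3 -1.2 -0.2] g 0.997 t 10.72
```

Call:
play_rows --pt "6.5 -3.5 -10 -0.003 -0.01 0 1" --pt "0 0 -10 0 0 0 1" --pt "0 0 0 0 0 0 1"

```text
time_s: 10.97
eef_pos: [638.6, -20.5, 158.4]
ee_rot: [-0.002, -0.222, 0.975, 0.001]
force: [-0.4, -0.0, -1.0]
grip_width: 1.0
```

```bash
python3 d.py 640.5 -18.5 90 115.6
```

```text
at [638.6 -20.5 158.4] dp [  1.9   2.  -68.4] dr [-0.001 -0.005 -0.001] F [-0.4 -0.  -1. ] g 1.0 t 10.97
```

Call:
play_rows --pt "2 2 -14 0 -0.005 0 1" --pt "0 0 -16 0 0 0 1" --pt "0 0 -16 0 0 0 1" --pt "0 0 -14 0 0 0 1" --pt "0 0 0 0 0 0 1"

```text
time_s: 11.38
eef_pos: [638.0, -22.8, 95.4]
ee_rot: [-0.002, -0.219, 0.976, 0.001]
force: [-0.6, 0.9, -0.6]
grip_width: 0.997
```

```bash
python3 d.py 640.5 -18.5 90 115.6
```

```text
at [638.  -22.8  95.4] dp [ 2.5  4.3 -5.4] dr [-0.002 -0.004  0.005] F [-0.6  0.9 -0.6] g 0.997 t 11.38
```

Call:
play_rows --pt "2.5 4.3 -4 0 -0.004 0 1" --pt "0 0 0 0 0 0 1"

```text
time_s: 11.55
eef_pos: [640.2, -19.4, 91.5]
ee_rot: [-0.0, -0.218, 0.976, 0.001]
force: [0.8, 1.3, 0.1]
grip_width: 1.001
```

Call:
play_rows --pt "0 0 0 0 0 0 0.6" --pt "0 0 0 0 0 0 0.4" --pt "0 0 0 0 0 0 0.2" --pt "0 0 0 0 0 0 -0.5" --pt "0 0 0 0 0 0 -1" --grip_force 45

```text
time_s: 11.97
eef_pos: [640.8, -19.6, 93.9]
ee_rot: [0.001, -0.218, 0.976, 0.001]
force: [0.3, 0.8, -3.5]
grip_width: 0.687
```

Call:
play_rows --pt "0 0 0 0 0 0 -1" --pt "0 0 0 0 0 0 -1" --pt "0 0 0 0 0 0 -1"

```text
time_s: 12.22
eef_pos: [640.5, -19.6, 93.6]
ee_rot: [0.0, -0.218, 0.976, 0.001]
force: [-0.2, 0.4, -0.8]
grip_width: 0.691
```

```bash
python3 d.py 640.5 -18.5 90 115.6
```

```text
at [640.5 -19.6  93.6] dp [-0.   1.1 -3.6] dr [-0.002  0.     0.007] F [-0.2  0.4 -0.8] g 0.691 t 12.22
```

Call:
play_rows --pt "0 0 6 0 0 0 -1" --pt "0 0 12 0 0 0 -1" --pt "0 0 14 0 0 0 -1" --pt "0 0 12 0 0 0 -1" --pt "0 0 5 0 0 0 -1"

```text
time_s: 12.63
eef_pos: [639.6, -19.4, 145.7]
ee_rot: [-0.001, -0.218, 0.976, 0.002]
force: [0.1, 0.8, -3.4]
grip_width: 0.69
```

Call:
play_rows --pt "-8 -5 0 0 0 0 -1" --pt "-16 -10 0 0 0 0 -1" --pt "-20 -12.5 0 0 0 0 -1" --pt "-20 -12.5 0 0 0 0 -1" --pt "-20 -12.5 0 0 0 0 -1"

```text
time_s: 13.05
eef_pos: [555.9, -71.4, 150.2]
ee_rot: [0.003, -0.22, 0.975, 0.0]
force: [0.0, -0.6, -2.6]
grip_width: 0.689
```

Call:
play_rows --pt "-20 -12.5 0 0 0 0 -1" --pt "-20 -12.5 0 0 0 0 -1" --pt "-16 -10 0 0 0 0 -1" --pt "-8 -5 0 0 0 0 -1" --pt "0 0 0 0 0 0 -1"

```text
time_s: 13.47
eef_pos: [486.3, -114.5, 153.1]
ee_rot: [0.004, -0.219, 0.976, -0.001]
force: [0.6, -0.6, -3.9]
grip_width: 0.692
```

```bash
python3 d.py 457.8 -134 8 115.6
```

```text
at [ 486.3 -114.5  153.1] dp [ -28.5  -19.5 -145.1] dr [0.    0.007 0.005] F [ 0.6 -0.6 -3.9] g 0.692 t 13.47
```

Weight shows (~3 N). Continue.

Call:
play_rows --pt "-14 -10 -10 0 0.007 0 -1" --pt "-13 -9 -20 0 0 0 -1" --pt "0 0 -25 0 0 0 -1" --pt "0 0 -15 0 0 0 -1" --pt "0 0 0 0 0 0 -1"

```text
time_s: 13.88
eef_pos: [462.6, -134.2, 84.1]
ee_rot: [0.004, -0.219, 0.976, -0.003]
force: [0.2, -0.0, -3.8]
grip_width: 0.69
```

```bash
python3 d.py 457.8 -134 8 115.6
```

```text
at [ 462.6 -134.2   84.1] dp [ -4.8   0.2 -76.1] dr [0.004 0.009 0.005] F [ 0.2 -0.  -3.8] g 0.69 t 13.88
```

Call:
play_rows --pt "-4 0 -14 0.004 0.009 0 -1" --pt "0 0 -18 0 0 0 -1" --pt "0 0 -16 0 0 0 -1" --pt "0 0 -8 0 0 0 -1" --pt "0 0 0 0 0 0 -1"

```text
time_s: 14.3
eef_pos: [464.1, -134.1, 30.1]
ee_rot: [0.003, -0.22, 0.975, -0.002]
force: [-0.0, 0.5, -4.0]
grip_width: 0.692
```

```bash
python3 d.py 457.8 -134 8 115.6
```

```text
at [ 464.1 -134.1   30.1] dp [ -6.3   0.1 -22.1] dr [0.003 0.007 0.003] F [-0.   0.5 -4. ] g 0.692 t 14.3
```

Call:
play_rows --pt "-6.3 0 -6 0.003 0.007 0 -1" --pt "0 0 -5 0 0 0 -1" --pt "0 0 -3 0 0 0 -1" --pt "0 0 0 0 0 0 -1"

```text
time_s: 14.63
eef_pos: [459.6, -134.5, 17.7]
ee_rot: [0.001, -0.221, 0.975, -0.001]
force: [-0.7, 0.1, -3.8]
grip_width: 0.697
```

```bash
python3 d.py 457.8 -134 8 115.6; python3 - <<'E'
from h import *
S=grab("scene")
for x in blobs(S["img"],*COL["violet"]):print(x[0],x[1],x[2])
cv2.imwrite("pics/a5.png",cv2.resize(S["img"][180:270,120:240],(800,600),interpolation=cv2.INTER_CUBIC))
E
```

```text
at [ 459.6 -134.5   17.7] dp [-1.8  0.5 -9.7] dr [0.002 0.003 0.002] F [-0.7  0.1 -3.8] g 0.697 t 14.63
264 [185.07954545 231.5719697 ] ((183.40347290039062, 227.65863037109375), (18.519142150878906, 27.488054275512695), 4.763641834259033)
```

View pics/a5.png

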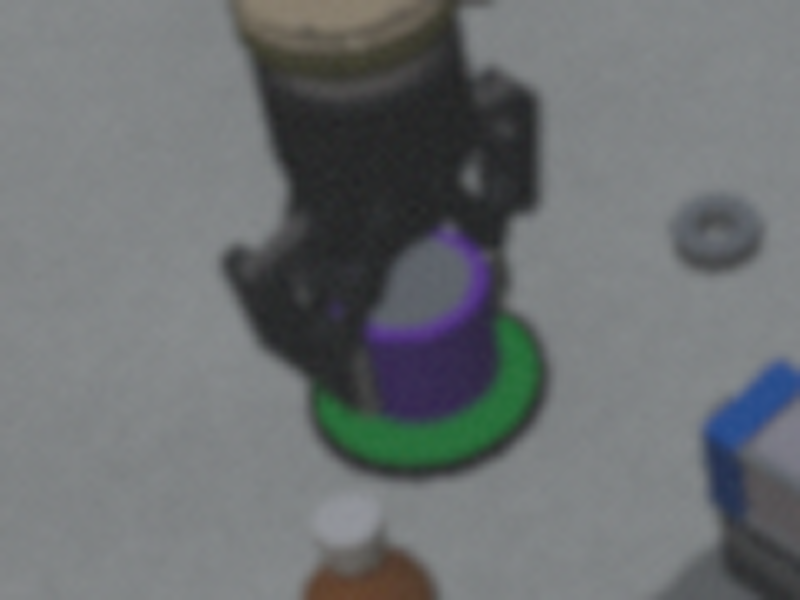

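Call:
play_rows --pt "-1.5 0.5 -3.5 0.002 0.003 0 -1" --pt "0 0 -2.5 0 0 0 -1" --pt "0 0 -2 0 0 0 -1" --pt "0 0 0 0 0 0 -1"

```text
time_s: 15.02
eef_pos: [458.7, -134.4, 10.2]
ee_rot: [0.001, -0.221, 0.975, -0.001]
force: [0.0, 0.3, -4.0]
grip_width: 0.695
```

Call:
play_rows --pt "0 0 -1.5 0 0 0 -1" --pt "0 0 0 0 0 0 -1"

```text
time_s: 15.18
eef_pos: [458.8, -134.5, 8.6]
ee_rot: [0.001, -0.221, 0.975, -0.001]
force: [-0.2, 0.7, -3.2]
grip_width: 0.693
```

Call:
play_rows --pt "0 0 -1 0 0 0 -1" --pt "0 0 0 0 0 0 -1"

```text
time_s: 15.35
eef_pos: [458.9, -134.6, 7.6]
ee_rot: [0.001, -0.221, 0.975, -0.001]
force: [-0.8, 0.9, -3.7]
grip_width: 0.694
```

Call:
play_rows --pt "0 0 -1 0 0 0 -1" --pt "0 0 0 0 0 0 -1"

```text
time_s: 15.52
eef_pos: [459.1, -134.6, 7.7]
ee_rot: [0.001, -0.221, 0.975, -0.001]
force: [0.4, -0.4, -3.4]
grip_width: 0.694
```

Call:
play_rows --pt "0 0 -1.5 0 0 0 -1" --pt "0 0 -1 0 0 0 -1" --pt "0 0 0 0 0 0 -1"

```text
time_s: 15.77
eef_pos: [459.4, -134.7, 7.7]
ee_rot: [0.001, -0.221, 0.975, -0.002]
force: [1.2, -0.7, -4.0]
grip_width: 0.689
```

Call:
play_rows --pt "0 0 0 0 0 0 0.45" --pt "0 0 0 0 0 0 0.6" --pt "0 0 0 0 0 0 0.8" --pt "0 0 0 0 0 0 1" --pt "0 0 0 0 0 0 1"

```text
time_s: 16.18
eef_pos: [460.4, -135.3, 8.1]
ee_rot: [0.002, -0.221, 0.975, -0.002]
force: [-0.2, 0.6, 0.6]
grip_width: 1.002
```

```bash
python3 d.py 459 -134.5 160 115.6
```

```text
at [ 460.4 -135.3    8.1] dp [ -1.4   0.8 151.9] dr [0.004 0.006 0.001] F [-0.2  0.6  0.6] g 1.002 t 16.18
```

Call:
play_rows --pt "-1 0.5 12 0.004 0.006 0 1" --pt "0 0 25 0 0 0 1" --pt "0 0 35 0 0 0 1" --pt "0 0 35 0 0 0 1" --pt "0 0 25 0 0 0 1"

```text
time_s: 16.6
eef_pos: [455.6, -132.8, 139.8]
ee_rot: [-0.005, -0.221, 0.975, 0.005]
force: [-0.0, -0.6, 0.4]
grip_width: 1.002
```

```bash
python3 d.py 640 -19 150 115.6; python3 - <<'E'
from h import *
S,T=grab("scene"),grab("top")
for n,c in(("S",S),("T",T)):
    L=[x for x in blobs(c["img"],*COL["blue"],15) if 210<x[1][0]<330 and 150<x[1][1]<280]
    for x in L:print(n,x[0],x[1].round(1),[onz(c,x[1],92).round(1)])
    for x in blobs(c["img"],*COL["violet"]):print(n,"roller",x[2][0],x[2][1],onz(c,x[2][0],56).round(1))
a=cv2.resize(T["img"][150:230,260:350],(400,400),interpolation=cv2.INTER_CUBIC);b=cv2.resize(S["img"][200:300,190:290],(400,400),interpolation=cv2.INTER_CUBIC)
cv2.imwrite("pics/a6.png",np.hstack([a,b]))
E
```

```text
at [ 455.6 -132.8  139.8] dp [184.4 113.8  10.2] dr [-0.007 -0.012  0.002] F [-0.  -0.6  0.4] g 1.002 t 16.6
S 824 [274.5 201.2] [array([519.3, 106.4,  92. ])]
S 73 [232.4 241. ] [array([599.9, -43.4,  92. ])]
S 103 [266.2 261.8] [array([691.5,   3.6,  92. ])]
S roller (182.53712463378906, 232.02841186523438) (24.384204864501953, 22.335664749145508) [ 488.2 -137.5   56. ]
T 66 [293.4 169.8] [array([684. ,   5.8,  92. ])]
T 73 [309.3 198.7] [array([593.6, -41. ,  92. ])]
T 981 [251.  252.6] [array([431.7, 140.3,  92. ])]
```

View pics/a6.png

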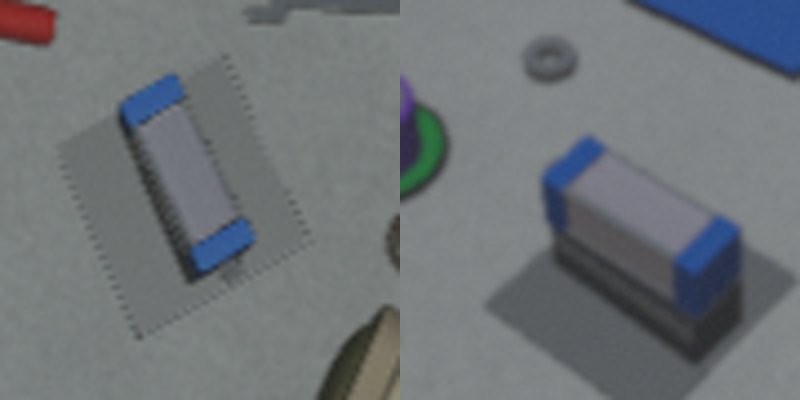

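Call:
play_rows --pt "10 6 3 -0.007 -0.012 0.015 1" --pt "20 12 3 0 0 0 1" --pt "25 15.5 0 0 0 0 1" --pt "25 15.5 0 0 0 0 1" --pt "25 15.5 0 0 0 0 1"

```text
time_s: 17.12
eef_pos: [564.1, -66.6, 144.6]
ee_rot: [0.002, -0.227, 0.974, -0.002]
force: [0.3, -0.2, 0.1]
grip_width: 0.999
```

Call:
play_rows --pt "25 15.5 0 0 0 0 1" --pt "20 12.5 0 0 0 0 1" --pt "15 9 0 0 0 0 1" --pt "0 0 0 0 0 0 1" --pt "0 0 0 0 0 0 1"

```text
time_s: 17.53
eef_pos: [630.2, -19.5, 136.1]
ee_rot: [-0.001, -0.231, 0.973, -0.0]
force: [0.0, -0.8, -0.2]
grip_width: 0.999
```

```bash
python3 d.py 640 -18 52 116.5
```

```text
at [630.2 -19.5 136.1] dp [  9.8   1.5 -84.1] dr [ 0.    -0.001 -0.004] F [ 0.  -0.8 -0.2] g 0.999 t 17.53
```

Call:
play_rows --pt "9.5 1.5 -8 0 0 0 1" --pt "0 0 -12 0 0 0 1" --pt "0 0 0 0 0 0 1"

```text
time_s: 17.78
eef_pos: [638.7, -17.3, 112.9]
ee_rot: [-0.002, -0.232, 0.973, 0.001]
force: [-0.1, -0.1, -0.5]
grip_width: 0.996
```

```bash
python3 d.py 640 -18 52 116.5
```

```text
at [638.7 -17.3 112.9] dp [  1.3  -0.7 -60.9] dr [-0.    -0.004 -0.005] F [-0.1 -0.1 -0.5] g 0.996 t 17.78
```

Call:
play_rows --pt "1.5 -1 -12 0 -0.004 -0.005 1" --pt "0 0 -15 0 0 0 1" --pt "0 0 -15 0 0 0 1" --pt "0 0 -10 0 0 0 1" --pt "0 0 0 0 0 0 1"

```text
time_s: 18.2
eef_pos: [638.3, -19.6, 59.5]
ee_rot: [-0.0, -0.229, 0.974, 0.0]
force: [-0.7, -0.5, -0.7]
grip_width: 0.999
```

```bash
python3 d.py 640 -18 52 116.5
```

```text
at [638.3 -19.6  59.5] dp [ 1.7  1.6 -7.5] dr [-0.    -0.001  0.001] F [-0.7 -0.5 -0.7] g 0.999 t 18.2
```

Call:
play_rows --pt "1.7 1.6 -6.5 0 0 0 1" --pt "0 0 0 0 0 0 1"

```text
time_s: 18.37
eef_pos: [640.0, -18.2, 53.3]
ee_rot: [-0.0, -0.228, 0.974, 0.0]
force: [-0.4, -0.1, -0.5]
grip_width: 1.003
```

Call:
play_rows --pt "0 0 0 0 0 0 0.5" --pt "0 0 0 0 0 0 0.25" --pt "0 0 0 0 0 0 0.1" --pt "0 0 0 0 0 0 -0.5" --pt "0 0 0 0 0 0 -1" --grip_force 60

```text
time_s: 18.78
eef_pos: [641.1, -18.2, 55.8]
ee_rot: [0.001, -0.228, 0.974, -0.001]
force: [-0.4, -0.1, -4.1]
grip_width: 0.505
```

Call:
play_rows --pt "0 0 0 0 0 0 -1" --pt "0 0 0 0 0 0 -1" --pt "0 0 0 0 0 0 -1"

```text
time_s: 19.03
eef_pos: [640.8, -18.2, 55.5]
ee_rot: [0.001, -0.229, 0.974, -0.0]
force: [0.0, -0.2, -0.5]
grip_width: 0.509
```

```bash
python3 d.py 640 -18 52 116.5
```

```text
at [640.8 -18.2  55.5] dp [-0.8  0.2 -3.5] dr [0.    0.003 0.001] F [ 0.  -0.2 -0.5] g 0.509 t 19.03
```

Call:
play_rows --pt "0 0 6 0 0 0 -1" --pt "0 0 12 0 0 0 -1" --pt "0 0 14 0 0 0 -1" --pt "0 0 12 0 0 0 -1" --pt "0 0 5 0 0 0 -1"

```text
time_s: 19.45
eef_pos: [639.3, -17.9, 106.6]
ee_rot: [-0.001, -0.228, 0.974, 0.001]
force: [0.4, -0.2, -3.8]
grip_width: 0.51
```

```bash
python3 d.py 436 143.7 60 121.2; python3 - <<'E'
from h import *
S=grab("scene")
cv2.imwrite("pics/a7.png",cv2.resize(S["img"][190:310,180:340],(800,600),interpolation=cv2.INTER_CUBIC))
E
```

```text
at [639.3 -17.9 106.6] dp [-203.3  161.6  -46.6] dr [-0.    -0.002  0.084] F [ 0.4 -0.2 -3.8] g 0.51 t 19.45
```

View pics/a7.png

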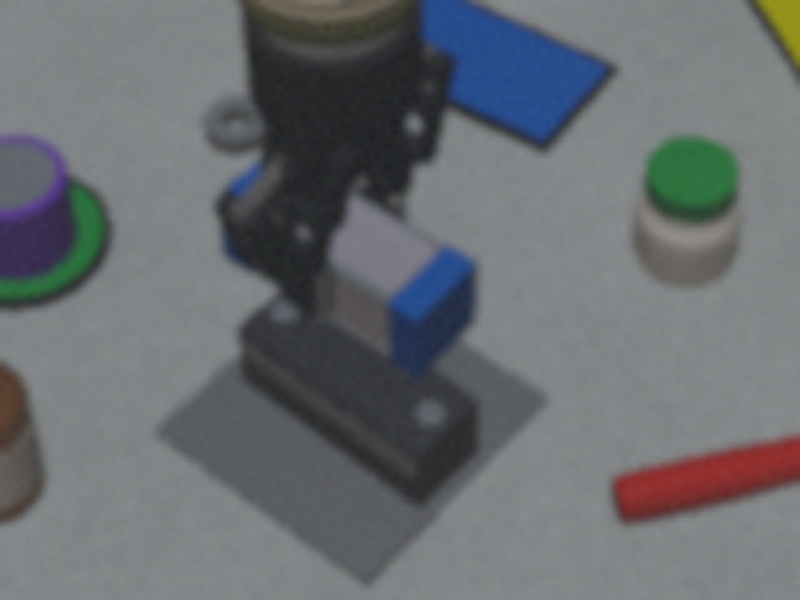

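Call:
play_rows --pt "-8 6 3 0 0 0.02 -1" --pt "-16 12.5 2 0 0 0.02 -1" --pt "-22 17.5 0 0 0 0.02 -1" --pt "-24 19 0 0 0 0.02 -1" --pt "-24 19 0 0 0 0 -1"

```text
time_s: 19.92
eef_pos: [542.1, 55.9, 111.5]
ee_rot: [-0.0, -0.269, 0.963, -0.0]
force: [1.7, 0.0, -3.5]
grip_width: 0.506
```

Call:
play_rows --pt "-24 19 0 0 0 0 -1" --pt "-24 19 0 0 0 0 -1" --pt "-18 14 0 0 0 0 -1" --pt "-8 6 0 0 0 0 -1" --pt "0 0 0 0 0 0 -1"

```text
time_s: 20.33
eef_pos: [455.2, 120.5, 110.3]
ee_rot: [-0.003, -0.273, 0.962, 0.001]
force: [0.7, -0.2, -4.0]
grip_width: 0.503
```

```bash
python3 d.py 436 143.7 14 121.2
```

```text
at [455.2 120.5 110.3] dp [-19.2  23.2 -96.3] dr [-0.001 -0.007 -0.009] F [ 0.7 -0.2 -4. ] g 0.503 t 20.33
```

Call:
play_rows --pt "-10 12 -10 0 -0.007 -0.009 -1" --pt "-8 11 -16 0 0 0 -1" --pt "0 0 -20 0 0 0 -1" --pt "0 0 -14 0 0 0 -1" --pt "0 0 0 0 0 0 -1"

```text
time_s: 20.75
eef_pos: [439.2, 143.2, 49.6]
ee_rot: [0.003, -0.27, 0.963, -0.001]
force: [-1.6, 0.9, -4.1]
grip_width: 0.507
```

```bash
python3 d.py 436 143.7 14 121.2
```

```text
at [439.2 143.2  49.6] dp [ -3.2   0.5 -35.6] dr [-0.     0.007 -0.002] F [-1.6  0.9 -4.1] g 0.507 t 20.75
```

Call:
play_rows --pt "-3 0.5 -8 0 0.006 0 -1" --pt "0 0 -10 0 0 0 -1" --pt "0 0 -6 0 0 0 -1" --pt "0 0 0 0 0 0 -1"

```text
time_s: 21.08
eef_pos: [438.3, 142.6, 24.7]
ee_rot: [0.002, -0.269, 0.963, -0.0]
force: [-0.4, 0.7, -4.4]
grip_width: 0.502
```

```bash
python3 d.py 436 143.7 14 121.2
```

```text
at [438.3 142.6  24.7] dp [ -2.3   1.1 -10.7] dr [-0.     0.003 -0.001] F [-0.4  0.7 -4.4] g 0.502 t 21.08
```

Call:
play_rows --pt "-2 1 -4 0 0.003 0 -1" --pt "0 0 -3 0 0 0 -1" --pt "0 0 -1.5 0 0 0 -1" --pt "0 0 0 0 0 0 -1"

```text
time_s: 21.42
eef_pos: [437.1, 143.5, 16.1]
ee_rot: [0.001, -0.269, 0.963, -0.0]
force: [-0.2, -0.9, -3.5]
grip_width: 0.507
```

Call:
play_rows --pt "0 0 -1.5 0 0 0 -1" --pt "0 0 0 0 0 0 -1"

```text
time_s: 21.58
eef_pos: [437.3, 143.5, 14.7]
ee_rot: [0.001, -0.269, 0.963, -0.0]
force: [0.0, 0.2, -4.2]
grip_width: 0.508
```

Call:
play_rows --pt "0 0 -1 0 0 0 -1" --pt "0 0 0 0 0 0 -1"

```text
time_s: 21.75
eef_pos: [437.6, 143.5, 13.9]
ee_rot: [0.002, -0.269, 0.963, -0.0]
force: [0.6, 0.2, -3.3]
grip_width: 0.51
```

Call:
play_rows --pt "0 0 -1 0 0 0 -1" --pt "0 0 -0.5 0 0 0 -1" --pt "0 0 0 0 0 0 -1"

```text
time_s: 22.0
eef_pos: [437.8, 143.6, 13.7]
ee_rot: [0.002, -0.269, 0.963, -0.0]
force: [0.1, -0.3, -4.1]
grip_width: 0.506
```

Stalled at the predicted contact height; release and rise.

Call:
play_rows --pt "0 0 0 0 0 0 0.1" --pt "0 0 0 0 0 0 0.3" --pt "0 0 0 0 0 0 0.6" --pt "0 0 0 0 0 0 1" --pt "0 0 0 0 0 0 1"

```text
time_s: 22.42
eef_pos: [439.2, 143.7, 14.6]
ee_rot: [0.004, -0.269, 0.963, -0.001]
force: [-0.5, 0.3, -0.5]
grip_width: 0.999
```

Call:
play_rows --pt "0 0 10 0 0.004 0 1" --pt "0 0 25 0 0 0 1" --pt "0 0 35 0 0 0 1" --pt "0 0 25 0 0 0 1" --pt "0 0 10 0 0 0 1"

```text
time_s: 22.83
eef_pos: [436.8, 143.4, 121.3]
ee_rot: [-0.002, -0.269, 0.963, 0.001]
force: [0.8, -0.0, 0.2]
grip_width: 0.997
```

```bash
python3 d.py 640 -17 120 115.6; python3 - <<'E'
from h import *
S,T=grab("scene"),grab("top")
a=cv2.resize(T["img"][140:290,210:360],(400,400),interpolation=cv2.INTER_CUBIC);b=cv2.resize(S["img"][175:295,200:320],(400,400),interpolation=cv2.INTER_CUBIC)
cv2.imwrite("pics/a8.png",np.hstack([a,b]))
s=lambda x,y:(180+x*.2,190+y*.2)
p,q=onz(S,s(285,312),48),onz(S,s(431,412),48);print("screws S",p,q,(p+q)/2,np.degrees(np.arctan2(*(q-p)[[1,0]])))
E
```

```text
at [436.8 143.4 121.3] dp [ 203.2 -160.4   -1.3] dr [-0.    -0.004 -0.098] F [ 0.8 -0.   0.2] g 0.997 t 22.83
screws S [602.79577815 -35.32867177  48.        ] [688.88163315   4.3962955   48.        ] [645.83870565 -15.46618813  48.        ] 24.771318413029714
```

View pics/a8.png

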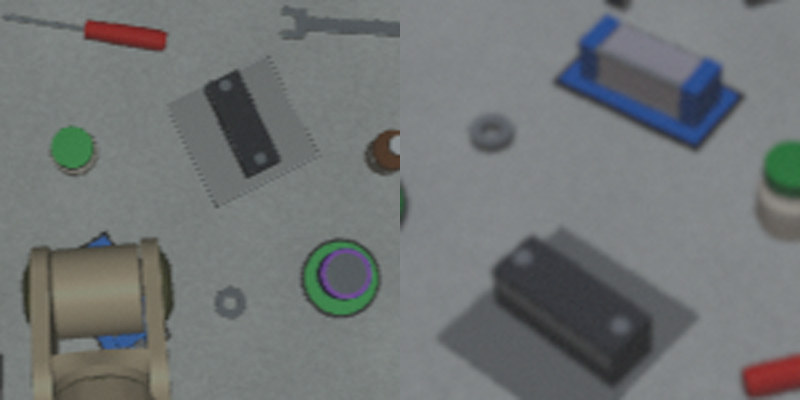

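```bash
python3 - <<'E'
from h import *
S,T=grab("scene"),grab("top")
f=lambda x,y:(210+x*.375,140+y*.375)
print("roller T z56",onz(T,f(346,275),56).round(1))
for x in blobs(T["img"],*COL["violet"]):print(onz(T,x[2][0],56).round(1))
p,q=onz(T,f(225,86),48),onz(T,f(260,159),48);print("screws T",p,q,(p+q)/2,np.degrees(np.arctan2(*(p-q)[[1,0]])))
g=lambda x,y:(200+(x-400)*.3,175+y*.3)
p,q=onz(S,g(523,257),48),onz(S,g(621,326),48);print("screws S",p,q,(p+q)/2,np.degrees(np.arctan2(*(q-p)[[1,0]])))
E
```

```text
roller T z56 [ 456.5 -135.6   56. ]
[ 458.5 -133.3   56. ]
screws T [683.63049202   0.7838787   48.        ] [595.68437578 -38.76068719  48.        ] [639.6574339  -18.98840425  48.        ] 24.210846983985757
screws S [601.80743772 -35.19631806  48.        ] [690.04510975   4.12420755  48.        ] [645.92627373 -15.53605525  48.        ] 24.018738162527058
```

Call:
play_rows --pt "12 -9 3 0 0 -0.06 1" --pt "24 -19 2 0 0 -0.06 1" --pt "28 -22 0 0 0 0 1" --pt "28 -22 0 0 0 0 1" --pt "28 -22 0 0 0 0 1"

```text
time_s: 23.45
eef_pos: [551.9, 49.4, 115.3]
ee_rot: [-0.012, -0.211, 0.977, 0.004]
force: [-0.3, 0.2, 0.3]
grip_width: 0.999
```

Call:
play_rows --pt "28 -22 0 0 0 0 1" --pt "20 -16 0 0 0 0 1" --pt "12 -9 0 0 0 0 1" --pt "0 0 0 0 0 0 1" --pt "0 0 0 0 0 0 1"

```text
time_s: 23.87
eef_pos: [614.8, -5.0, 103.9]
ee_rot: [-0.018, -0.208, 0.978, 0.006]
force: [-0.5, 0.1, -0.6]
grip_width: 1.001
```

```bash
python3 d.py 641.5 -17.5 12 114.2
```

```text
at [614.8  -5.  103.9] dp [ 26.7 -12.5 -91.9] dr [-0.005 -0.037  0.002] F [-0.5  0.1 -0.6] g 1.001 t 23.87
```

Call:
play_rows --pt "18 -9 0 -0.005 -0.037 0 1" --pt "8 -3.5 0 0 0 0 1" --pt "0 0 0 0 0 0 1" --pt "0 0 0 0 0 0 1"

```text
time_s: 24.2
eef_pos: [637.3, -14.4, 99.4]
ee_rot: [-0.004, -0.21, 0.978, 0.002]
force: [0.1, -0.4, -0.3]
grip_width: 0.998
```

```bash
python3 d.py 641.5 -17.5 12 114.2
```

```text
at [637.3 -14.4  99.4] dp [  4.2  -3.1 -87.4] dr [-0.002 -0.008 -0.   ] F [ 0.1 -0.4 -0.3] g 0.998 t 24.2
```

Call:
play_rows --pt "4 -3 -12 -0.002 -0.008 0 1" --pt "0 0 -16 0 0 0 1" --pt "0 0 0 0 0 0 1"

```text
time_s: 24.45
eef_pos: [638.8, -14.7, 70.4]
ee_rot: [-0.001, -0.211, 0.978, 0.0]
force: [0.6, 0.5, -0.4]
grip_width: 1.002
```

```bash
python3 d.py 641.5 -17.5 12 114.2
```

```text
at [638.8 -14.7  70.4] dp [  2.7  -2.8 -58.4] dr [-0.    -0.001 -0.003] F [ 0.6  0.5 -0.4] g 1.002 t 24.45
```

Call:
play_rows --pt "2.7 -3.5 -12 0 0 0 1" --pt "0 0 -14 0 0 0 1" --pt "0 0 -14 0 0 0 1" --pt "0 0 -8 0 0 0 1" --pt "0 0 0 0 0 0 1"

```text
time_s: 24.87
eef_pos: [640.4, -16.7, 21.0]
ee_rot: [-0.0, -0.212, 0.977, 0.0]
force: [-0.8, -0.6, 0.1]
grip_width: 0.999
```

```bash
python3 d.py 641.5 -17.5 12 114.2
```

```text
at [640.4 -16.7  21. ] dp [ 1.1 -0.8 -9. ] dr [-0.    -0.001 -0.005] F [-0.8 -0.6  0.1] g 0.999 t 24.87
```

Call:
play_rows --pt "1 -0.8 -6 0 0 0 1" --pt "0 0 -2.5 0 0 0 1" --pt "0 0 0 0 0 0 1"

```text
time_s: 25.12
eef_pos: [641.9, -17.5, 12.8]
ee_rot: [0.0, -0.212, 0.977, 0.0]
force: [0.3, -0.5, -0.6]
grip_width: 0.999
```

Call:
play_rows --pt "0 0 0 0 0 0 0.5" --pt "0 0 0 0 0 0 0.25" --pt "0 0 0 0 0 0 0.1" --pt "0 0 0 0 0 0 -0.5" --pt "0 0 0 0 0 0 -1" --grip_force 70

```text
time_s: 25.53
eef_pos: [642.6, -17.5, 14.6]
ee_rot: [0.001, -0.212, 0.977, -0.0]
force: [0.3, 0.3, -5.2]
grip_width: 0.504
```

Call:
play_rows --pt "0 0 0 0 0 0 -1" --pt "0 0 0 0 0 0 -1" --pt "0 0 0 0 0 0 -1"

```text
time_s: 25.78
eef_pos: [642.6, -17.5, 14.6]
ee_rot: [0.001, -0.212, 0.977, -0.0]
force: [0.7, 0.1, -0.3]
grip_width: 0.499
```

```bash
python3 d.py 526 347.5 12 84.1
```

```text
at [642.6 -17.5  14.6] dp [-116.6  365.    -2.6] dr [ 0.001  0.002 -0.53 ] F [ 0.7  0.1 -0.3] g 0.499 t 25.78
```

Call:
play_rows --pt "0 0 8 0 0 0 -1" --pt "0 0 16 0 0 0 -1" --pt "0 0 22 0 0 0 -1" --pt "0 0 25 0 0 0 -1" --pt "0 0 25 0 0 0 -1"

```text
time_s: 26.2
eef_pos: [636.8, -16.5, 106.4]
ee_rot: [-0.008, -0.212, 0.977, 0.004]
force: [0.6, 0.4, -5.3]
grip_width: 0.506
```

Call:
play_rows --pt "0 0 16 0 0 0 -1" --pt "0 0 8 0 0 0 -1" --pt "-4 10 0 0 0 -0.03 -1" --pt "-8 20 0 0 0 -0.05 -1" --pt "-8 24 0 0 0 -0.05 -1"

```text
time_s: 26.62
eef_pos: [618.0, 34.3, 137.2]
ee_rot: [-0.004, -0.144, 0.99, 0.002]
force: [0.1, -0.3, -5.4]
grip_width: 0.504
```

```bash
python3 d.py 526 347.5 16.6 84.1
```

```text
at [618.   34.3 137.2] dp [ -92.   313.2 -120.6] dr [-0.004 -0.009 -0.391] F [ 0.1 -0.3 -5.4] g 0.504 t 26.62
```

Call:
play_rows --pt "-8 26 0 -0.004 -0.009 -0.05 -1" --pt "-8 27 0 0 0 -0.05 -1" --pt "-8 27 0 0 0 -0.05 -1" --pt "-8 27 0 0 0 -0.05 -1" --pt "-8 27 0 0 0 -0.05 -1"

```text
time_s: 27.03
eef_pos: [573.3, 172.4, 134.4]
ee_rot: [-0.004, -0.011, 1.0, -0.001]
force: [-0.7, 0.6, -5.4]
grip_width: 0.504
```

Call:
play_rows --pt "-8 27 0 0 0 -0.05 -1" --pt "-8 27 0 0 0 -0.03 -1" --pt "-8 27 0 0 0 -0.02 -1" --pt "-8 24 0 0 0 0 -1" --pt "-5 16 0 0 0 0 -1"

```text
time_s: 27.45
eef_pos: [530.4, 300.6, 131.4]
ee_rot: [-0.008, 0.043, 0.999, -0.001]
force: [-0.7, 0.5, -5.8]
grip_width: 0.502
```

```bash
python3 d.py 526 347.5 16.6 84.1
```

```text
at [530.4 300.6 131.4] dp [  -4.4   46.9 -114.8] dr [ 0.002 -0.015 -0.018] F [-0.7  0.5 -5.8] g 0.502 t 27.45
```

Call:
play_rows --pt "-1 18 -4 0.002 -0.015 -0.01 -1" --pt "-1 12 -10 0 0 0 -1" --pt "0 2 -16 0 0 0 -1" --pt "0 0 -10 0 0 0 -1" --pt "0 0 0 0 0 0 -1"

```text
time_s: 27.87
eef_pos: [524.4, 337.4, 86.2]
ee_rot: [-0.003, 0.045, 0.999, -0.001]
force: [0.0, -0.4, -5.3]
grip_width: 0.509
```

```bash
python3 d.py 526 347.5 16.6 84.1
```

```text
at [524.4 337.4  86.2] dp [  1.6  10.1 -69.6] dr [ 0.002 -0.006 -0.013] F [ 0.  -0.4 -5.3] g 0.509 t 27.87
```

Call:
play_rows --pt "1.5 9 -12 0.002 -0.006 -0.012 -1" --pt "0 0 -16 0 0 0 -1" --pt "0 0 -14 0 0 0 -1" --pt "0 0 -6 0 0 0 -1" --pt "0 0 0 0 0 0 -1"

```text
time_s: 28.28
eef_pos: [527.1, 343.5, 35.8]
ee_rot: [-0.001, 0.053, 0.999, -0.001]
force: [0.3, 0.8, -5.3]
grip_width: 0.503
```

```bash
python3 d.py 526 347.5 16.6 84.1
```

```text
at [527.1 343.5  35.8] dp [ -1.1   4.  -19.2] dr [ 0.001 -0.002  0.002] F [ 0.3  0.8 -5.3] g 0.503 t 28.28
```

Call:
play_rows --pt "-1 4 -5 0 0 0 -1" --pt "0 0 -5 0 0 0 -1" --pt "0 0 -3 0 0 0 -1" --pt "0 0 0 0 0 0 -1"

```text
time_s: 28.62
eef_pos: [527.4, 347.2, 23.8]
ee_rot: [-0.0, 0.053, 0.999, -0.0]
force: [-0.7, -0.1, -5.4]
grip_width: 0.506
```

```bash
python3 d.py 526 347.5 16.6 84.1; python3 - <<'E'
from h import *
S=grab("scene")
cv2.imwrite("pics/a9.png",cv2.resize(S["img"][140:230,290:410],(800,600),interpolation=cv2.INTER_CUBIC))
E
```

```text
at [527.4 347.2  23.8] dp [-1.4  0.3 -7.2] dr [ 0.001 -0.     0.003] F [-0.7 -0.1 -5.4] g 0.506 t 28.62
```

View pics/a9.png

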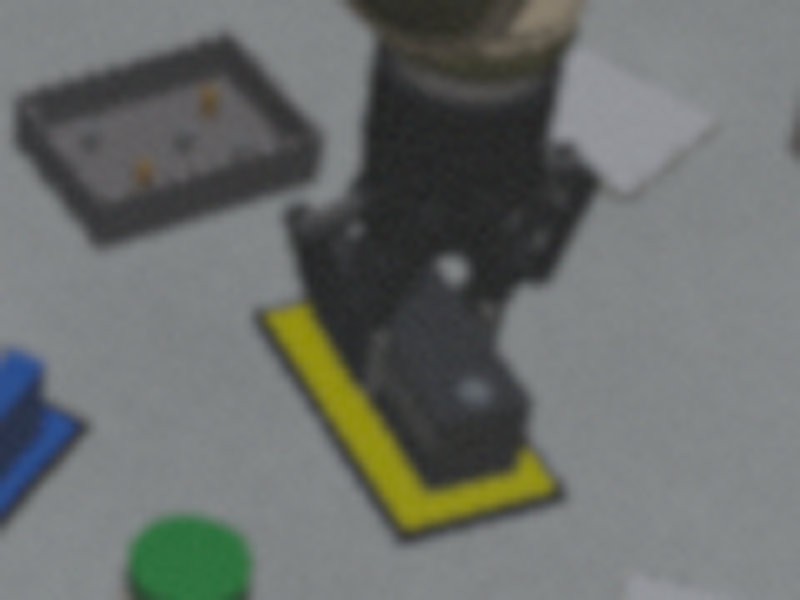

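Call:
play_rows --pt "-1 0 -3 0 0 0 -1" --pt "0 0 -2 0 0 0 -1" --pt "0 0 -1 0 0 0 -1" --pt "0 0 0 0 0 0 -1"

```text
time_s: 29.0
eef_pos: [527.0, 347.5, 18.8]
ee_rot: [0.001, 0.053, 0.999, 0.0]
force: [-0.5, -0.4, -5.6]
grip_width: 0.509
```

Call:
play_rows --pt "0 0 -1 0 0 0 -1" --pt "0 0 0 0 0 0 -1"

```text
time_s: 29.17
eef_pos: [527.1, 347.5, 17.8]
ee_rot: [0.001, 0.053, 0.999, 0.0]
force: [0.6, -0.2, -5.3]
grip_width: 0.502
```

Call:
play_rows --pt "0 0 -1 0 0 0 -1" --pt "0 0 0 0 0 0 -1"

```text
time_s: 29.33
eef_pos: [527.1, 347.5, 16.8]
ee_rot: [0.001, 0.053, 0.999, 0.0]
force: [-0.4, 0.7, -4.9]
grip_width: 0.508
```

Call:
play_rows --pt "0 0 -1 0 0 0 -1" --pt "0 0 -0.5 0 0 0 -1" --pt "0 0 0 0 0 0 -1"

```text
time_s: 29.58
eef_pos: [527.4, 347.7, 16.7]
ee_rot: [0.002, 0.053, 0.999, 0.0]
force: [-0.3, -0.6, -3.8]
grip_width: 0.502
```

Call:
play_rows --pt "0 0 -1 0 0 0 -1" --pt "0 0 0 0 0 0 -1"

```text
time_s: 29.75
eef_pos: [527.6, 347.7, 16.7]
ee_rot: [0.002, 0.053, 0.999, 0.0]
force: [0.0, 0.6, -5.6]
grip_width: 0.503
```

Stalled at the predicted 16.6. Release, rise, back off for a clear view.

Call:
play_rows --pt "0 0 0 0 0 0 0.1" --pt "0 0 0 0 0 0 0.3" --pt "0 0 0 0 0 0 0.6" --pt "0 0 0 0 0 0 1" --pt "0 0 0 0 0 0 1"

```text
time_s: 30.17
eef_pos: [529.4, 348.5, 18.2]
ee_rot: [0.004, 0.053, 0.999, 0.002]
force: [0.4, -0.8, 0.2]
grip_width: 0.997
```

Call:
play_rows --pt "0 0 10 0 0.004 0 1" --pt "0 0 25 0 0 0 1" --pt "0 0 35 0 0 0 1" --pt "0 0 35 0 0 0 1" --pt "0 0 30 0 0 0 1"

```text
time_s: 30.58
eef_pos: [525.5, 346.6, 153.6]
ee_rot: [-0.004, 0.053, 0.999, -0.001]
force: [0.7, 0.7, -0.1]
grip_width: 0.999
```

Call:
play_rows --pt "-30 10 10 0 0 0 1" --pt "-35 12 0 0 0 0 1" --pt "-35 12 0 0 0 0 1" --pt "-35 12 0 0 0 0 1" --pt "-35 12 0 0 0 0 1"

```text
time_s: 31.0
eef_pos: [358.1, 404.3, 177.2]
ee_rot: [0.005, 0.058, 0.998, 0.004]
force: [0.0, 0.3, 0.6]
grip_width: 0.998
```

Call:
play_rows --pt "-35 12 0 0 0 0 1" --pt "-30 12 0 0 0 0 1" --pt "-15 5 0 0 0 0 1" --pt "0 0 0 0 0 0 1" --pt "0 0 0 0 0 0 1"

```text
time_s: 31.42
eef_pos: [268.2, 435.9, 182.6]
ee_rot: [0.007, 0.054, 0.998, 0.007]
force: [0.6, 0.8, -0.1]
grip_width: 1.0
```

```bash
python3 - <<'E'
from h import *
S,T=grab("scene"),grab("top")
a=cv2.resize(T["img"][150:300,160:430],(800,444),interpolation=cv2.INTER_CUBIC)
cv2.imwrite("pics/b1.png",a)
b=cv2.resize(S["img"][160:310,80:380],(800,400),interpolation=cv2.INTER_CUBIC);cv2.imwrite("pics/b2.png",b)
for n,c in(("S",S),("T",T)):
    for k,z in(("violet",56),("orange",45)):
        for x in blobs(c["img"],*COL[k]):print(n,k,onz(c,x[2][0],z).round(1))
E
```

```text
S violet [ 488.2 -137.5   56. ]
S orange [ 532.1 -347.9   45. ]
T violet [ 460.1 -133.4   56. ]
```

View pics/b1.png

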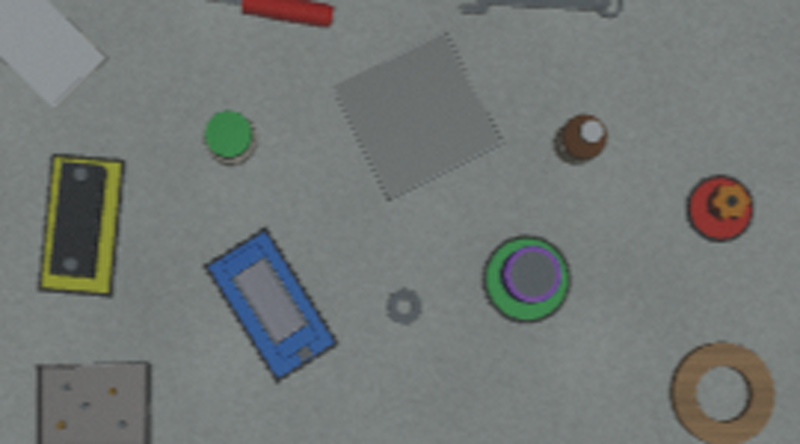

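View pics/b2.png

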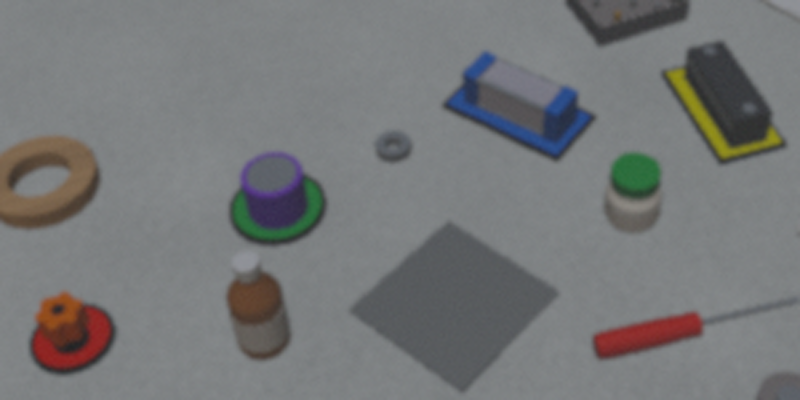

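```bash
python3 - <<'E'
from h import *
T=grab("top")
f=lambda x,y:(160+x*.3375,150+y*150/444)
print("knob",onz(T,f(731,202),52).round(1))
p,q=onz(T,f(80,174),50),onz(T,f(70,265),50);print("block",((p+q)/2).round(1),np.degrees(np.arctan2(*(p-q)[[1,0]])))
p=np.mean([onz(T,f(*u),50) for u in((231,267),(268,258),(307,325),(276,345))],0);print("cyl body",p.round(1))
for k in("red","green","blue","yellow"):
    b=max([x for x in blobs(T["img"],(cv2.inRange and COL[k])[0],COL[k][1]) if 180<x[1][0]+5 <420],key=lambda x:x[0]);print(k,onz(T,cv2.minAreaRect(b[3].astype(np.float32))[0],6).round(1))
from rig import sense;print(sense()["time_s"])
E
```

```text
knob [ 531.  -349.5   52. ]
block [524.9 345.8  50. ] -6.4720658121675285
cyl body [437.5 140.8  50. ]
red [757.8 120.5   6. ]
green [ 455.1 -133.1    6. ]
blue [433.1 143.    6. ]
yellow [522.9 347.2   6. ]
31.5667
```

```bash
python3 -c "
from rig import ctrl;print(ctrl.finish_job())"
```

```text
the job is handed in; nothing more can be done
None
```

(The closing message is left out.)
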